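# Fit the sample carousel on its drive by feel

### The job

Fit the round carousel with the five tube sockets on the drive unit, so that it lies flat and fully home on the flange with the drive pins in the pockets of its underside, and leave it released, without disturbing the loose things lying around. Lift it by its centre knob, lower it over the spindle and let go there. That knob is a loose clamping screw that spins freely, so if the pins have not gone in, next turn the carousel by one of its tube sockets, without holding it up, until you feel it drop and come to a stop.

Things in the scene. Friction and masses are not known exactly. Their poses are not given: they have to be found in the camera images.
- drive_unit: Fixed low mixer drive: grey and white housing 150 (x) x 170 (y) x 55 mm high, dark front panel towards its -x; origin at the centre of its underside, on the worktop. On top, in the centre, lies a round aluminium flange of 96 mm diameter, 10 mm thick, from which a spindle and four drive pins rise.
- flange_centre (a point): Centre of the flange's upper face, at the spindle's foot, 65 mm above the worktop; the carousel's underside lies on this face when home. Four fixed drive pins, 8 mm diameter and 7 mm high, stand every 90 degrees, 38 mm from this point. Flange and pins do not turn; the pins' direction differs each time and is not reported: find it by feel.
- spindle_tip (a point): Tip of the fixed upright steel spindle, 43 mm above the flange: 20 mm diameter, the top 8 mm tapering to 9 mm.
- carousel_underside (a point): Loose round aluminium carousel, 150 mm diameter, about 0.5 kg; this point is the centre of its flat underside, z up along its axis. Flat plate 14 mm thick. Hidden beneath are four pockets, 10 mm deep, 38 mm from the axis at 45, 135, 225 and 315 degrees from its x axis; each lets a drive pin in over about 3 degrees to either side. If it catches askew, turn it back the other way.
- hub (a point): Centre of the carousel's hub, 22 mm above its underside: 45 mm diameter, up to 45 mm, with a 22 mm bore from below that takes the spindle with 1 mm of play all round. Unless the pins meet pockets, the carousel stands on them 7 mm too high; turned either way by at most 90 degrees, it falls those 7 mm by its own weight if nothing holds it up, and then the pins stop it from turning.
- knob (a point): Centre, half-way up the grip, of the round black fluted knob on the hub: 30 to 33 mm diameter, 26 mm high, 50 to 76 mm above the carousel's underside (this point at 63 mm). It spins freely about the carousel's axis, so it cannot turn the carousel, but it carries its weight.
- socket (a point): Centre, half-way up (26 mm above the underside), of one of five equal upright round tube sockets, 56 mm from the axis along the carousel's x; the others follow every 72 degrees. 28 mm outer diameter, open top, 14 to 38 mm above the underside; 38 mm free between them, 19 mm to the hub. Pinched hard it holds the carousel up; fingers loosely either side, or pushing, let it fall.
- pcr_rack_yellow: Bystander: loose yellow plate rack 111 x 72 x 40 mm, left of the work; origin at the centre of its underside.
- tape_roll: Bystander: loose roll of tape lying flat, 66 mm diameter, 19 mm high, front left; origin at the centre of its underside.
- reservoir_lid: Bystander: loose white trough lid 50 x 138 x 32 mm, back left; origin at the centre of its underside.
- forceps: Bystander: loose steel forceps 16 x 137 x 9 mm lying at the front edge; origin at the centre of its underside.

How it is judged:
On the way:
1. the carousel has been lowered over the spindle and let go there (horizontal distance between carousel_underside and flange_centre below 0.005 m and z of carousel_underside in the frame of flange_centre below 0.012 m and contact force between the fingers and anything else below 0.1 N), for 0.2 s.
At the end, for the whole second after the job is handed in: The carousel lies home on the flange: its underside within 2.5 mm of the flange face and 4 mm of its centre, level within 2 degrees, at rest and released (horizontal distance between carousel_underside and flange_centre below 0.004 m and z of carousel_underside in the frame of flange_centre below 0.0025 m and angle between carousel_underside's own z axis and vertical below 0.035 rad and linear speed of carousel below 0.02 m/s); the robot touches nothing.
It fails at once if a loose bystander is moved by more than 30 mm (distance of any of pcr_rack_yellow, tape_roll, reservoir_lid, forceps from where it was at the start of the episode above 0.03 m).
It also fails if it takes over 56 s, if anything falls off the work surface, if the arm or the gripper's body presses on something with over 40 N, if the wrist force passes 120 N, or if a joint passes its speed limit or range.

### The arm

A 6-joint arm with a two-finger parallel gripper is mounted at the origin on a cart in front of the work surface, level with it; the furniture and walls round the work are solid. World frame = base frame: x ahead of the robot, y to its left, z up, the work surface at z = 0. Lengths are in m, angles in rad, forces in N, time in s.
With the tool pointing down it reaches from about 0.275 to 0.725 m from the base axis. Payload 5.6 kg.
Tool frame: the origin (TCP) lies midway between the tips of the shut fingers; the grasp point (between the pads) lies 19 mm behind it; z points along the fingers, y is the direction in which the jaws open and shut (so a half turn about z gives the same grasp; the last joint's range is limited). The gripper opens to 85 mm and grips with 20 to 120 N. Pads are 22 mm wide; open, the fingers measure 114 mm over their backs; the gripper's body (76 mm by 85 mm) begins 54 mm behind the grasp point. The pads swing forward as they close: fully open they stand 13 mm farther back than shut.
Start: joints at [1.428, 0.255, 0.108, 0, -1.424, -0.285], TCP at [0.228, 0.5, 0.193] pointing down, gripper open.
Joint ranges: [-2.95, 2.95], [-1.21, 1.97], [-1.09, 1.5], [-2.87, 1.71], [-2.94, -0.07], [-3.05, 3.05]. Speed limits (rad/s): [2.57, 2.57, 3.14, 3.14, 3.14, 3.14].

### API

Orientations are given as a rotation vector (axis times angle).
In Python, from workcell import manip gives the robot as it stands.
- The arm moves only by the shell command python3 -m handwheel 'ROWS' [OPENING]. ROWS is JSON, a list of rows, each an object of numbers: "dx", "dy", "dz": the shift along the tool's x, y, z in m; "twist": the turn about the tool's z in degrees. In form: [{"dx": .., "dy": .., "dz": .., "twist": ..}, ...]. A call has 1 to 5 rows; each row shifts and turns the commanded pose from where the row before left it, along the tool's axes as they then stand; what a row does not reach is not made up. A row lasts 1/12 s, in which the tool goes at most 41.7 mm and 7.16 degrees, less where a joint would pass 70% of its speed; a pose out of reach is approached as far as the arm can. A call is refused whole if a number of a shift passes 0.0417 or a number of a turn 7.16, either way. A call with a gripper value outside its range is refused whole. OPENING is the finger opening in m, from 0 to 0.0854, set as the call begins (- or left out, the last holds). The fingers move at their own pace and stop on an object; the grip force is fixed at half the most. Time passes only in rows, so rows that do not move let the fingers close. It gives the time, the measured TCP pose, the force and the opening at its end, in the units of the state.
- manip.observe(): the state, without advancing time (a new reading comes with each control period).
- manip.get_image(name): name is "side" or "top"; returns a dict with "pixels" (384x512x3 uint8, blue, green, red), "fx", "fy", "cx", "cy" (pixels), "R" (3x3) and "t" (3): a world point X has camera coordinates R X + t. Camera axes: x right, y down, z forward; pixel columns grow to the right and rows downward; lengths in m; the calibration is good to about 2 mm. A picture is of the moment at which its call begins. There is no depth.
- manip.finish_job(): hands the job in, once; it reports no verdict.
The state is a dict: "time": time; "q": joint angles; "joint_vel": joint speeds; "tau": joint torques, N m; "position": TCP position; "eef_rot": TCP orientation; "contact_force": force on the tool from outside, world axes, zero at the start; "ft_torque": the same for the moment, N m; "width": finger opening in m.
Only numpy, scipy, OpenCV 4.12 (cv2) and the standard library are available. Lean on these libraries where they do the work, as an engineer would, in place of code of your own. Each camera call takes 0.05 s, during which the arm holds its last target.

## Working session

There is one attempt and no reset: what is moved stays moved. The work goes in short steps, Python scripts to look and compute and a shell command to move; the robot and the scene stay as the last step left them, time stands still between calls to the robot, and variables do not carry over. Pictures are saved under pics/ and viewed, and the job is handed in when it is done.

```bash
ls -la; mkdir -p pics; python3 - <<'E'
from workcell import manip
import cv2,numpy as np
s=manip.observe()
for k,v in s.items(): print(k,np.round(v,4))
for n in("side","top"):
    d=manip.get_image(n)
    cv2.imwrite(f"pics/{n}0.png",d["pixels"])
    print(n,d["fx"],d["fy"],d["cx"],d["cy"],np.round(d["R"],4).tolist(),np.round(d["t"],4).tolist())
    np.savez(f"{n}0.npz",**d)
E
```

```text
total 12
drwxr-xr-x  3 agent agent 4096 Dec  7 15:05 .
drwxr-xr-x 23 root  root  4096 Dec  7 15:05 ..
drwxr-xr-x  2 agent agent 4096 Dec  7 15:05 pics
time 0.0
q [ 1.4276e+00  2.5580e-01  1.0700e-01 -5.0000e-04 -1.4239e+00 -2.8460e-01]
joint_vel [ 0.0002  0.001   0.0001  0.0002 -0.0001  0.0008]
tau [ 1.00000e-04 -3.86626e+01  2.37938e+01  5.36520e+00 -6.10000e-03
 -0.00000e+00]
position [0.2279 0.5    0.192 ]
eef_rot [ 3.0682e+00 -6.6650e-01 -6.0000e-04]
contact_force [ 1.0668 -0.8891  0.1846]
ft_torque [-0.0137  0.0517  0.008 ]
width 0.0853
side 402.75719806361093 402.75719806361093 253.8797433390724 187.72715979936692 [[0.942, 0.3357, 0.0013], [0.2758, -0.7718, -0.5729], [-0.1913, 0.54, -0.8196]] [-0.4951, 0.029, 1.2362]
top 414.54376951917897 414.54376951917897 249.8349619682282 192.00604214209667 [[-0.0268, -0.9996, 0.0072], [-0.9884, 0.0254, -0.1494], [0.1492, -0.0112, -0.9887]] [0.116, 0.5158, 1.2562]
```

View pics/side0.png

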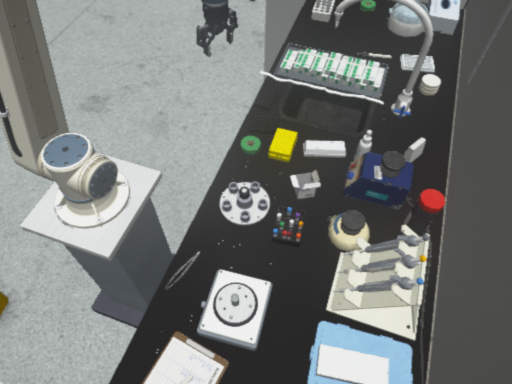

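View pics/top0.png

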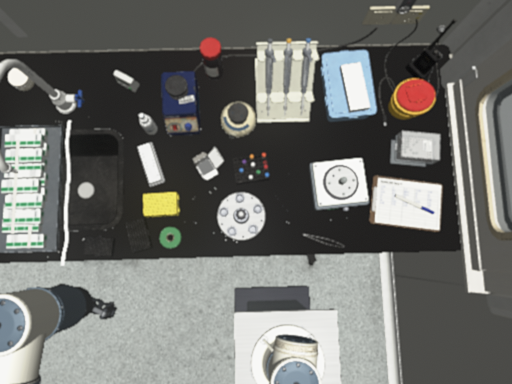

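```bash
python3 - <<'E'
import cv2,numpy as np
for n,boxes in (("top",[(205,180,280,250),(300,145,380,220)]),("side",[(205,165,290,235),(190,260,280,355)])):
    im=cv2.imread(f"pics/{n}0.png"); o=[]
    for x0,y0,x1,y1 in boxes:
        c=cv2.resize(im[y0:y1,x0:x1],(400,int(400*(y1-y0)/(x1-x0))),interpolation=cv2.INTER_CUBIC)
        c=cv2.copyMakeBorder(c,0,500-c.shape[0],0,0,cv2.BORDER_CONSTANT) ; o.append(c)
    cv2.imwrite(f"pics/{n}0_crop.png",np.hstack(o))
E
```

```text
(no output)
```

View pics/top0_crop.png

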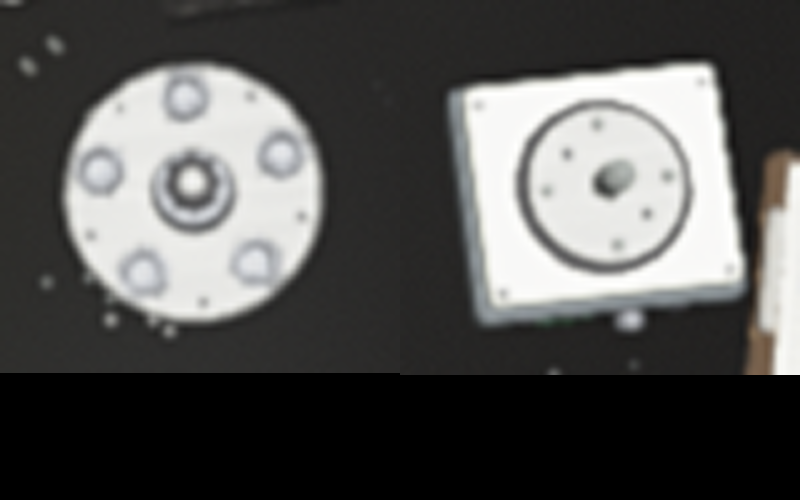

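View pics/side0_crop.png

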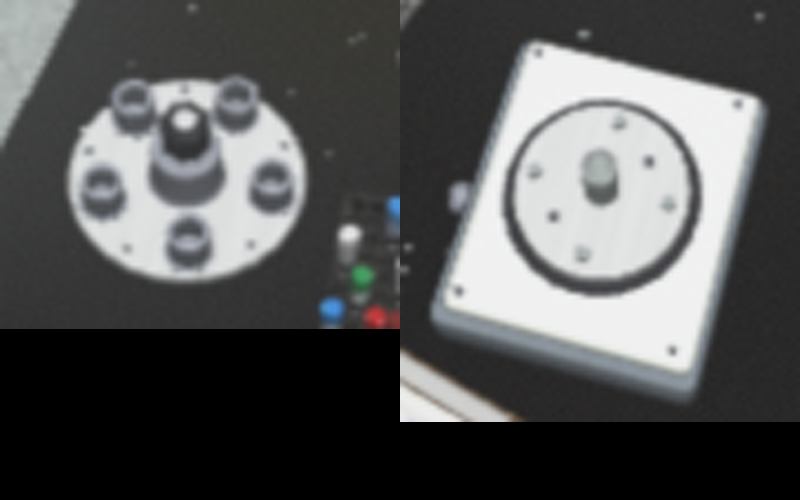

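```bash
cat > h.py <<'E'
import numpy as np,cv2
def cal(n): return np.load(f"{n}0.npz")
def ray(d,u,v):
    K=np.array([[d["fx"],0,d["cx"]],[0,d["fy"],d["cy"]],[0,0,1]])
    R=np.array(d["R"]);t=np.array(d["t"])
    return -R.T@t, R.T@np.linalg.inv(K)@np.array([u,v,1.])
def plane(d,u,v,z):
    o,r=ray(d,u,v); return o+r*(z-o[2])/r[2]
def proj(d,X):
    c=np.array(d["R"])@np.array(X)+d["t"]; return np.array([d["fx"]*c[0]/c[2]+d["cx"],d["fy"]*c[1]/c[2]+d["cy"]])
def contour_xy(d,c,z): return np.array([plane(d,u,v,z)[:2] for u,v in c.reshape(-1,2)])
E
python3 - <<'E'
from h import *
def blob(im,lo,seed,scale=4):
    # upscaled threshold, contour containing seed
    g=cv2.cvtColor(im,cv2.COLOR_BGR2GRAY); g=cv2.resize(g,None,fx=scale,fy=scale,interpolation=cv2.INTER_CUBIC)
    return g
for n,seed in (("top",(241,216)),("side",(244,202))):
    d=cal(n); s=4
    g=cv2.resize(cv2.cvtColor(d["pixels"],cv2.COLOR_BGR2GRAY),None,fx=s,fy=s,interpolation=cv2.INTER_CUBIC)
    m=(g>130).astype(np.uint8)
    cs,_=cv2.findContours(m,cv2.RETR_EXTERNAL,cv2.CHAIN_APPROX_NONE)
    for c in cs:
        if cv2.contourArea(c)>3000 and cv2.pointPolygonTest(c,(seed[0]*s,seed[1]*s),False)>=0:
            h=cv2.convexHull(c).reshape(-1,2)
            p=(c.reshape(-1,2)+.5)/s-.5
            xy=contour_xy(d,p,0.014)
            (cx,cy),r=cv2.minEnclosingCircle(xy.astype(np.float32))
            A=np.c_[2*xy,np.ones(len(xy))]; w=np.ones(len(xy))
            for _ in range(10):
                k=np.linalg.lstsq(A*w[:,None],(xy**2).sum(1)*w,rcond=None)[0]; rr=np.sqrt(k[2]+k[0]**2+k[1]**2)
                e=np.hypot(*(xy-k[:2]).T)-rr; w=1/(1+(e/0.001)**2)
            print(n,"carousel enc",cx,cy,r,"fit",k[:2],rr)
    # housing top, flange
    seed2=(340,182) if n=="top" else (235,305)
    # dark points in carousels
for n,u,v in (("top",241,216),("side",244,202)): pass
# hand-read pixel from crops
T=cal("top");S=cal("side")
ft=lambda x,y:(205+x*75/400-.5+.5*75/400,180+y*75/400-.5+.09)
ft2=lambda x,y:(300+(x-400)*80/400-.4,145+y*80/400-.4)
fs=lambda x,y:(205+x*85/400-.4,165+y*85/400-.4)
fs2=lambda x,y:(190+(x-400)*90/400-.4,260+y*90/400-.4)
p=lambda l,d,uv,z:print(l,np.round(plane(d,*uv,z),4))
p("knobtop T",T,ft(194,183),.076);p("knobtop S",S,fs(184,119),.076)
for q in((187,97),(281,154),(257,262),(143,272),(101,170)): p("sockT",T,ft(*q),.038)
for q in((133,94),(236,94),(272,178),(190,233),(102,180)): p("sockS",S,fs(*q),.038)
p("tip T",T,ft2(624,171),.108);p("tip S",S,fs2(599,158),.108)
for q in((597,124),(547,190),(617,244),(668,175)): p("pinT",T,ft2(*q),.072)
for q in((619,122),(668,202),(582,253),(534,171)): p("pinS",S,fs2(*q),.072)
for q in((567,153),(647,213)): p("holeT",T,ft2(*q),.065)
for q in((649,160),(553,215)): p("holeS",S,fs2(*q),.065)
E
```

```text
top carousel enc 0.4462204575538635 0.13291983306407928 0.0782589539885521 fit [0.44803259 0.13262448] 0.07570576320306871
side carousel enc 0.4460139870643616 0.13483117520809174 0.08055323362350464 fit [0.44984955 0.12745286] 0.07207158082988072
knobtop T [0.4471 0.1313 0.076 ]
knobtop S [0.447  0.1329 0.076 ]
sockT [0.5013 0.1346 0.038 ]
sockT [0.4664 0.0807 0.038 ]
sockT [0.4041 0.0964 0.038 ]
sockT [0.4    0.1624 0.038 ]
sockT [0.4598 0.1856 0.038 ]
sockS [0.3995 0.1645 0.038 ]
sockS [0.4618 0.1868 0.038 ]
sockS [0.5044 0.1338 0.038 ]
sockS [0.4702 0.0792 0.038 ]
sockS [0.4052 0.0968 0.038 ]
tip T [ 0.5406 -0.1788  0.108 ]
tip S [ 0.5399 -0.1774  0.108 ]
pinT [ 0.5767 -0.1728  0.072 ]
pinT [ 0.5364 -0.1398  0.072 ]
pinT [ 0.502  -0.1806  0.072 ]
pinT [ 0.5438 -0.2144  0.072 ]
pinS [ 0.5369 -0.1426  0.072 ]
pinS [ 0.578  -0.1759  0.072 ]
pinS [ 0.5442 -0.2173  0.072 ]
pinS [ 0.503  -0.1844  0.072 ]
holeT [ 0.5604 -0.1548  0.065 ]
holeT [ 0.5217 -0.2019  0.065 ]
holeS [ 0.5592 -0.1551  0.065 ]
holeS [ 0.5207 -0.2015  0.065 ]
```

The top and side views agree. The carousel axis is at about (0.447, 0.132): knob top at (241,214) in top and (244,190) in side. The spindle is at about (0.540, -0.178): tip at (344,179) in top and (234,295) in side. The four light dots on the flange sit about 38 mm from the centre, as the pins must, at roughly 6° mod 90.

```bash
cat > go.py <<'E'
import sys,numpy as np
from scipy.spatial.transform import Rotation as Ro
from workcell import manip
def st():
    s=manip.observe(); R=Ro.from_rotvec(s["eef_rot"]).as_matrix()
    return s,R
def delta(X):
    s,R=st(); p=np.array(s["position"]); d=R.T@(np.array(X)-p)
    print("t",round(float(s["time"]),2),"pos",np.round(p,4),"toolx yaw",round(float(np.degrees(np.arctan2(R[1,0],R[0,0]))),1),"tilt",round(float(np.degrees(np.arccos(-R[2,2]))),2),"F",np.round(s["contact_force"],1),"w",round(float(s["width"]),4),"q6",round(float(s["q"][5]),2))
    print("to go (tool mm)",np.round(d*1000,1), "norm",round(float(np.linalg.norm(d)*1000),1))
if __name__=="__main__": delta([float(a) for a in sys.argv[1:4]])
E
python3 go.py .4468 .1320 .19
python3 -m handwheel '[{"dx":0.0293,"dy":0.0203},{"dx":0.0293,"dy":0.0203},{"dx":0.0293,"dy":0.0203},{"dx":0.0293,"dy":0.0203},{"dx":0.0293,"dy":0.0203}]' 0.07
python3 go.py .4468 .1320 .19
```

```text
t 0.1 pos [0.2279 0.5    0.1921] toolx yaw -24.5 tilt 0.1 F [0.  0.9 0.4] w 0.0855 q6 -0.28
to go (tool mm) [351.8 244.    2.5] norm 428.2
t 0.1 pos [0.2279 0.5    0.1921] toolx yaw -24.5 tilt 0.1 F [0.  0.9 0.4] w 0.0855 q6 -0.28
to go (tool mm) [351.8 244.    2.5] norm 428.2invalid input at $[0]: expected keys dx, dy, dz, twist
```

```bash

python3 -m handwheel '[{"dx":0.0293,"dy":0.0203,"dz":0,"twist":0},{"dx":0.0293,"dy":0.0203,"dz":0,"twist":0},{"dx":0.0293,"dy":0.0203,"dz":0,"twist":0},{"dx":0.0293,"dy":0.0203,"dz":0,"twist":0},{"dx":0.0293,"dy":0.0203,"dz":0,"twist":0}]' 0.07
python3 go.py .4468 .1320 .19
```

```text
time: 0.52
position: [0.3196, 0.3456, 0.1925]
eef_rot: [3.069, -0.666, -0.001]
contact_force: [0.6, 0.4, 0.5]
width: 0.0702
t 0.52 pos [0.3196 0.3456 0.1925] toolx yaw -24.5 tilt 0.04 F [0.6 0.4 0.5] w 0.0702 q6 -0.01
to go (tool mm) [204.3 141.7   2.6] norm 248.6
```

```bash

python3 -m handwheel '[{"dx":0.0293,"dy":0.0203,"dz":0,"twist":0},{"dx":0.0293,"dy":0.0203,"dz":0,"twist":0},{"dx":0.0293,"dy":0.0203,"dz":0,"twist":0},{"dx":0.0293,"dy":0.0203,"dz":0,"twist":0},{"dx":0.0293,"dy":0.0203,"dz":0,"twist":0}]' 0.07 >/dev/null
python3 -m handwheel '[{"dx":0.0293,"dy":0.0203,"dz":0,"twist":0},{"dx":0.0293,"dy":0.0203,"dz":0,"twist":0},{"dx":0,"dy":0,"dz":0,"twist":0},{"dx":0,"dy":0,"dz":0,"twist":0}]' 0.07 
python3 go.py .4468 .1320 .05
```

```text
time: 1.27
position: [0.4472, 0.1313, 0.1923]
eef_rot: [3.068, -0.673, -0.002]
contact_force: [1.0, 0.1, -0.2]
width: 0.0699
t 1.27 pos [0.4472 0.1313 0.1923] toolx yaw -24.7 tilt 0.07 F [ 1.   0.1 -0.2] w 0.0699 q6 0.52
to go (tool mm) [ -0.6  -0.5 142.3] norm 142.3
```

```bash

python3 -m handwheel '[{"dx":-0.0005,"dy":-0.0005,"dz":0.03,"twist":0},{"dx":0,"dy":0,"dz":0.03,"twist":0},{"dx":0,"dy":0,"dz":0.03,"twist":0},{"dx":0,"dy":0,"dz":0.01,"twist":0},{"dx":0,"dy":0,"dz":0,"twist":0}]' 0.07 
python3 - <<'E'
from workcell import manip
import cv2,numpy as np
from h import *
o=[]
for n,x0,y0 in(("side",200,140),("top",195,165)):
    d=manip.get_image(n); o.append(cv2.resize(d["pixels"][y0:y0+100,x0:x0+90],None,fx=4.4,fy=4.4,interpolation=cv2.INTER_CUBIC))
cv2.imwrite("pics/grasp1.png",np.hstack(o))
E
python3 go.py .4468 .1320 .05
```

```text
time: 1.68
position: [0.4439, 0.1334, 0.0898]
eef_rot: [3.066, -0.664, -0.008]
contact_force: [-0.9, -0.8, 0.9]
width: 0.0701
t 1.78 pos [0.4467 0.1343 0.0933] toolx yaw -24.4 tilt 0.02 F [ 0.1 -0.3  0.1] w 0.0702 q6 0.51
to go (tool mm) [ 1.   2.1 43.3] norm 43.4
```

View pics/grasp1.png

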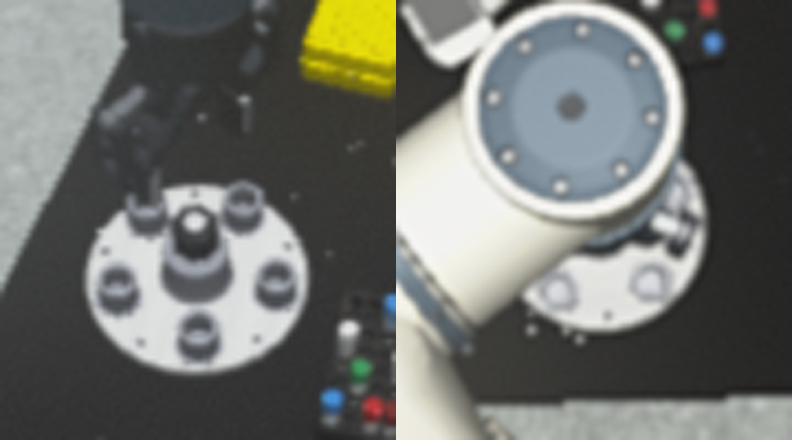

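```bash

python3 - <<'E'
from h import *
S=cal("side");T=cal("top")
R=np.array([.911,-.413,0]); Y=np.array([-.413,-.911,0])
for z in(.093,.10):
  c=np.array([.4467,.1343,z]); 
  for k in(-.035,0,.035): 
    q=proj(S,c+k*Y); print(z,k,np.round(q,1),np.round((q-[200,140])*4.4,0))
E
```

```text
0.093 -0.035 [252.2 179. ] [230. 171.]
0.093 0 [243.6 186.1] [192. 203.]
0.093 0.035 [234.9 193.4] [153. 235.]
0.1 -0.035 [252.2 177.5] [230. 165.]
0.1 0 [243.6 184.7] [192. 196.]
0.1 0.035 [234.8 192. ] [153. 229.]
```

```bash

python3 - <<'E'
from workcell import manip
from h import *
d=manip.get_image("side")
im=d["pixels"][135:235,195:295].astype(float)
im=np.clip(255*(im/255)**.45,0,255).astype(np.uint8)
im=cv2.resize(im,None,fx=6,fy=6,interpolation=cv2.INTER_CUBIC)
from go import st
s,R=st(); p=np.array(s["position"]); print(p)
for k in(-.035,0,.035):
    q=(proj(d,p+k*R[:,1])-[195,135]+.5)*6
    cv2.circle(im,tuple(int(a) for a in q),4,(0,0,255),-1)
q=(proj(d,[.4468,.132,.076])-[195,135]+.5)*6
cv2.circle(im,tuple(int(a) for a in q),4,(0,255,0),-1)
cv2.imwrite("pics/grasp2.png",im)
E
```

```text
[0.44733634 0.13453691 0.09401179]
```

View pics/grasp2.png

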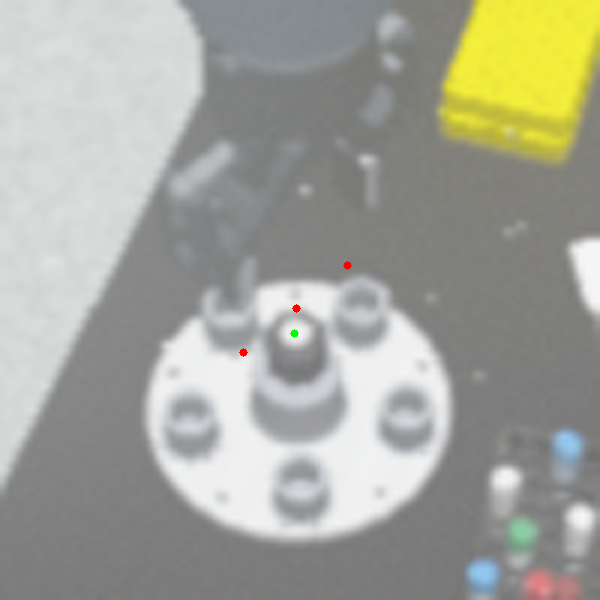

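```bash

python3 - <<'E'
from workcell import manip
from h import *
from go import st
d=manip.get_image("top")
x0,y0=195,165
im=d["pixels"][y0:y0+100,x0:x0+100].astype(float)
im=np.clip(255*(im/255)**.45,0,255).astype(np.uint8)
im=cv2.resize(im,None,fx=6,fy=6,interpolation=cv2.INTER_CUBIC)
s,R=st(); p=np.array(s["position"]); print(p,s["q"])
for z in (0,.0125):
 for k in(-.035,0,.035,.0495):
    q=(proj(d,p+k*R[:,1]+[0,0,z])-[x0,y0]+.5)*6
    cv2.circle(im,tuple(int(a) for a in q),3,(0,0,255) if z==0 else (255,0,0),-1)
q=(proj(d,[.4468,.132,.076])-[x0,y0]+.5)*6
cv2.circle(im,tuple(int(a) for a in q),4,(0,255,0),-1)
cv2.imwrite("pics/grasp3.png",im)
E
```

```text
[0.44758304 0.13461403 0.0943104 ] [ 6.29214267e-01  1.47177085e-01 -2.86797374e-01  4.76253852e-04
 -1.13419532e+00  5.14689323e-01]
```

View pics/grasp3.png

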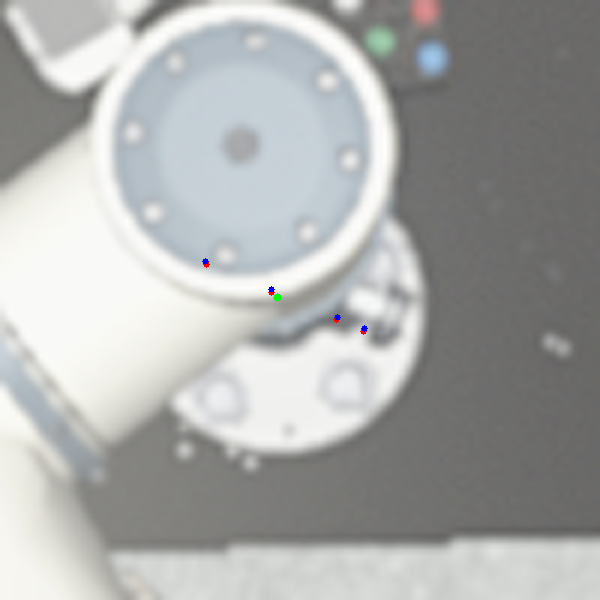

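```bash

python3 - <<'E'
from h import *
from scipy.spatial.transform import Rotation as Ro
R=Ro.from_rotvec([3.0682,-.6665,0]).as_matrix(); p=np.array([.2279,.5,.192])
o=[]
for n,x0,y0 in(("side",180,0),("top",60,270)):
    d=cal(n); w=65
    im=d["pixels"][y0:y0+w,x0:x0+w].astype(float)
    im=np.clip(255*(im/255)**.6,0,255).astype(np.uint8)
    f=6; im=cv2.resize(im,None,fx=f,fy=f,interpolation=cv2.INTER_CUBIC)
    for z,c in ((0,(0,0,255)),(.013,(255,0,0)),(.035,(0,255,0))):
      for k in(-.0427,0,.0427):
        q=(proj(d,p+k*R[:,1]+[0,0,z])-[x0,y0]+.5)*f
        cv2.circle(im,tuple(int(a) for a in q),3,c,-1)
    o.append(im)
cv2.imwrite("pics/start_grip.png",np.hstack(o))
E
```

```text
(no output)
```

View pics/start_grip.png

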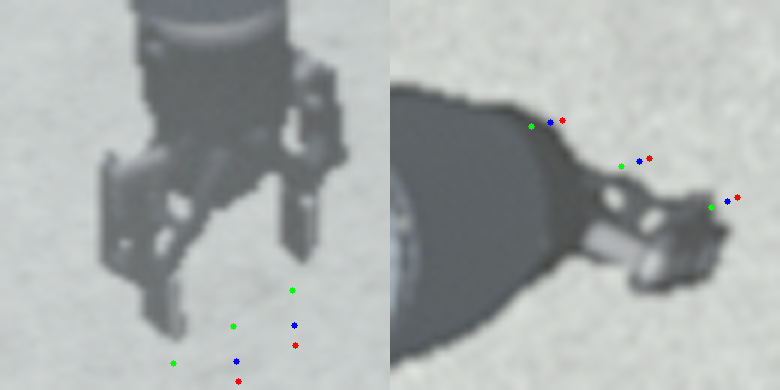

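```bash

python3 -m handwheel '[{"dx":0,"dy":0,"dz":-0.03,"twist":0},{"dx":0,"dy":0,"dz":-0.02,"twist":0},{"dx":0,"dy":0,"dz":0,"twist":0},{"dx":0,"dy":0,"dz":0,"twist":0},{"dx":0,"dy":0,"dz":0,"twist":0}]' 0.0 
python3 -m handwheel '[{"dx":0,"dy":0,"dz":0,"twist":0},{"dx":0,"dy":0,"dz":0,"twist":0}]' 0.0 
cat > look.py <<'E'
from workcell import manip
from h import *
from go import st
import sys
def look(n,x0,y0,w,f,out,extra=[],h=None,gam=.5,tcp=True):
    d=manip.get_image(n); h=h or w
    im=d["pixels"][y0:y0+h,x0:x0+w].astype(float)
    im=np.clip(255*(im/255)**gam,0,255).astype(np.uint8)
    im=cv2.resize(im,None,fx=f,fy=f,interpolation=cv2.INTER_CUBIC)
    s,R=st(); p=np.array(s["position"]); print(np.round(p,4),s["width"],s["time"])
    pts=([(p,(0,0,255))] if tcp else [])+[(np.array(e),(0,255,0)) for e in extra]
    for X,c in pts:
        q=(proj(d,X)-[x0,y0]+.5)*f
        cv2.circle(im,tuple(int(a) for a in q),3,c,-1)
    cv2.imwrite(f"pics/{out}.png",im)
E
python3 - <<'E'
from look import *
look("side",190,110,90,6,"shut1")
E
```

```text
time: 2.3
position: [0.4468, 0.134, 0.1433]
eef_rot: [-3.069, 0.667, -0.001]
contact_force: [-0.9, 0.7, -1.0]
width: 0.009
time: 2.47
position: [0.4463, 0.1334, 0.1423]
eef_rot: [3.069, -0.667, -0.001]
contact_force: [-0.2, 0.3, 0.7]
width: -0.0002
[0.4464 0.1334 0.1423] -0.00025653726022224624 2.5167
```

View pics/shut1.png

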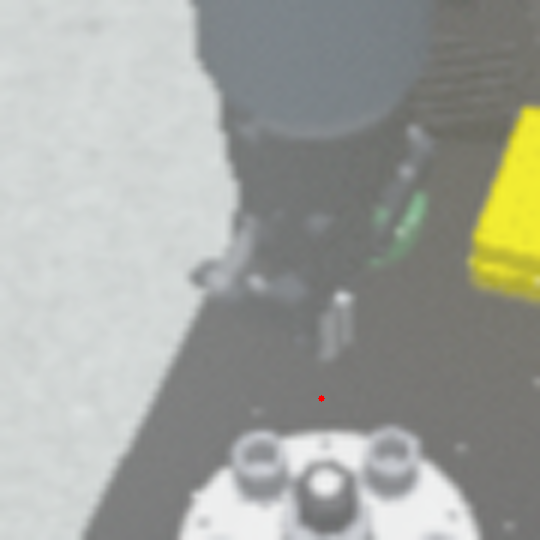

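```bash

python3 - <<'E'
from workcell import manip
from h import *
from go import st
d=manip.get_image("side"); x0,y0=225,150
g=d["pixels"][y0:y0+45,x0:x0+45].astype(float)
im=np.clip((g-5)*4,0,255).astype(np.uint8)
im=cv2.resize(im,None,fx=12,fy=12,interpolation=cv2.INTER_NEAREST)
s,R=st();p=s["position"]
q=(proj(d,p)-[x0,y0]+.5)*12
cv2.circle(im,tuple(int(a) for a in q),3,(0,0,255),-1)
cv2.imwrite("pics/shut2.png",im)
E
```

```text
(no output)
```

View pics/shut2.png

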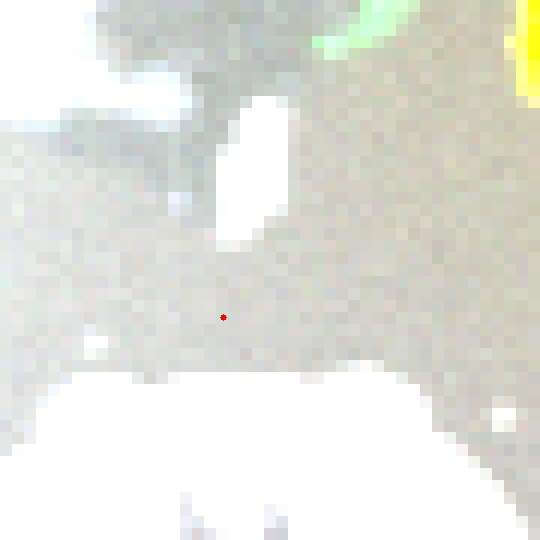

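```bash

python3 - <<'E'
from h import *
for n in("side","top"):
    d=cal(n); im=d["pixels"].copy()
    for X,c in (([0,0,0],(0,0,255)),([.1,0,0],(0,0,255)),([0,.1,0],(0,255,0)),([0,0,.2],(255,0,0)),([0,0,.4],(255,0,0))):
        q=proj(d,X); print(n,X,np.round(q)); cv2.circle(im,tuple(int(a) for a in q),2,c,-1)
    cv2.imwrite(f"pics/base_{n}.png",im)
    print("cam",np.round(-d["R"].T@d["t"],3))
a=cv2.imread("pics/base_side.png")[100:300,0:200]; b=cv2.imread("pics/base_top.png")[250:384,200:400]
a=cv2.resize(a,(400,400)); b=cv2.resize(b,(400,268)); b=cv2.copyMakeBorder(b,0,132,0,0,cv2.BORDER_CONSTANT)
cv2.imwrite("pics/base.png",np.hstack([a,b]))
E
```

```text
side [0, 0, 0] [ 93. 197.]
side [0.1, 0, 0] [121. 206.]
side [0, 0.1, 0] [110. 173.]
side [0, 0, 0.2] [ 68. 156.]
side [0, 0, 0.4] [35. 99.]
cam [ 0.695 -0.479  1.03 ]
top [0, 0, 0] [288. 362.]
top [0.1, 0, 0] [287. 328.]
top [0, 0.1, 0] [255. 363.]
top [0, 0, 0.2] [296. 382.]
top [0, 0, 0.4] [307. 412.]
cam [0.325 0.117 1.318]
```

View pics/base.png

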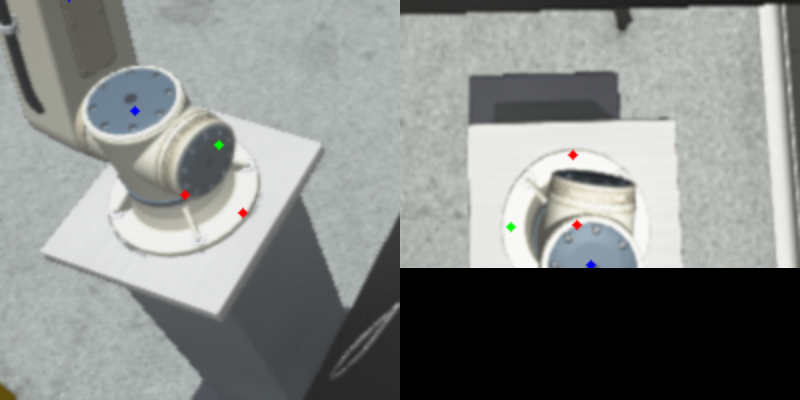

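```bash

python3 -m handwheel '[{"dx":0.001,"dy":0.001,"dz":0,"twist":0},{"dx":0,"dy":0,"dz":0,"twist":0},{"dx":0,"dy":0,"dz":0.02,"twist":0},{"dx":0,"dy":0,"dz":0.03,"twist":0},{"dx":0,"dy":0,"dz":0.02,"twist":0}]' 0.07 
python3 -m handwheel '[{"dx":0,"dy":0,"dz":0.01,"twist":0},{"dx":0,"dy":0,"dz":0.005,"twist":0},{"dx":0,"dy":0,"dz":0.0,"twist":0},{"dx":0,"dy":0,"dz":0.0,"twist":0}]' 0.07
python3 go.py .4468 .1320 .051
python3 - <<'E'
from look import *
look("side",195,135,90,6,"low1",[[.4468,.132,.076]])
E
```

```text
time: 2.98
position: [0.4465, 0.1321, 0.0711]
eef_rot: [3.07, -0.668, -0.002]
contact_force: [0.3, 0.6, -0.9]
width: 0.0603
time: 3.32
position: [0.4477, 0.1324, 0.0585]
eef_rot: [-3.07, 0.667, -0.001]
contact_force: [0.4, -0.3, -0.3]
width: 0.07
t 3.32 pos [0.4477 0.1324 0.0585] toolx yaw -24.5 tilt 0.05 F [ 0.4 -0.3 -0.3] w 0.07 q6 0.52
to go (tool mm) [-0.7  0.8  7.5] norm 7.5
[0.448  0.1326 0.0588] 0.06999340769911787 3.3667
```

View pics/low1.png

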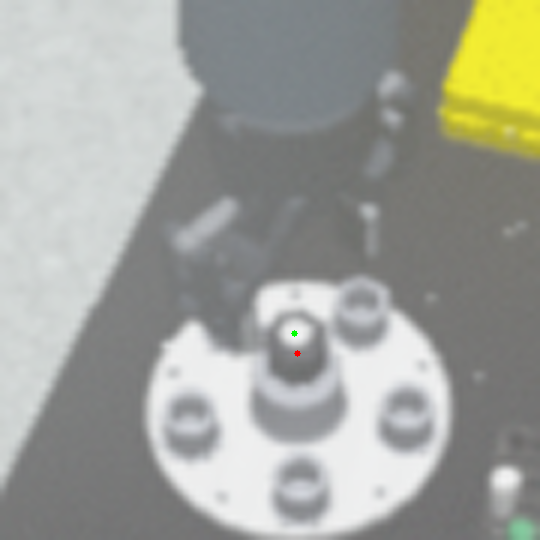

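```bash

python3 -m handwheel '[{"dx":0,"dy":0.0,"dz":0,"twist":0},{"dx":0,"dy":0,"dz":0,"twist":0},{"dx":0,"dy":0,"dz":0,"twist":0},{"dx":0,"dy":0,"dz":0,"twist":0},{"dx":0,"dy":0,"dz":0,"twist":0}]' 0.025 
python3 - <<'E'
from look import *
look("side",195,135,90,6,"low2",[[.4468,.132,.076]])
E
```

```text
time: 3.78
position: [0.4474, 0.1323, 0.0581]
eef_rot: [-3.07, 0.667, -0.001]
contact_force: [0.2, -0.3, -0.1]
width: 0.025
[0.4473 0.1323 0.058 ] 0.025310834591194625 3.8333
```

View pics/low2.png

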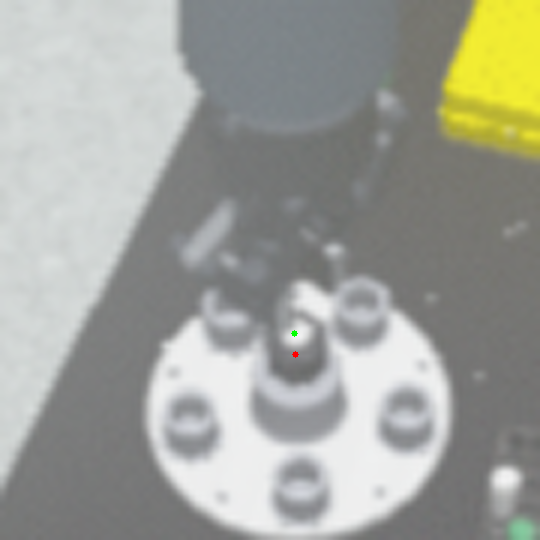

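The fingers shut to 25 mm with no contact, so they are above the knob even though the TCP reads z = 0.058. The pictures agree: the fingertips appear about 6 px too high, around 30 mm above the reported TCP. I'll open again and descend stepwise, checking each step by picture and force.

```bash

python3 -m handwheel '[{"dx":0,"dy":0,"dz":0,"twist":0},{"dx":0,"dy":0,"dz":0,"twist":0},{"dx":0,"dy":0,"dz":0,"twist":0},{"dx":0,"dy":0,"dz":0.01,"twist":0},{"dx":0,"dy":0,"dz":0,"twist":0}]' 0.07
python3 -m handwheel '[{"dx":0,"dy":0,"dz":0.008,"twist":0},{"dx":0,"dy":0,"dz":0.006,"twist":0},{"dx":0,"dy":0,"dz":0.0,"twist":0},{"dx":0,"dy":0,"dz":0,"twist":0}]' 0.07
python3 - <<'E'
from look import *
look("side",195,135,90,6,"low3",[[.4468,.132,.076]])
E
```

```text
time: 4.25
position: [0.4463, 0.1319, 0.0466]
eef_rot: [3.069, -0.667, -0.003]
contact_force: [0.3, 0.9, -0.3]
width: 0.07
time: 4.58
position: [0.447, 0.132, 0.0335]
eef_rot: [3.069, -0.667, -0.001]
contact_force: [0.2, -0.2, -0.4]
width: 0.0699
[0.4473 0.1322 0.0339] 0.0700693832692326 4.6333
```

View pics/low3.png

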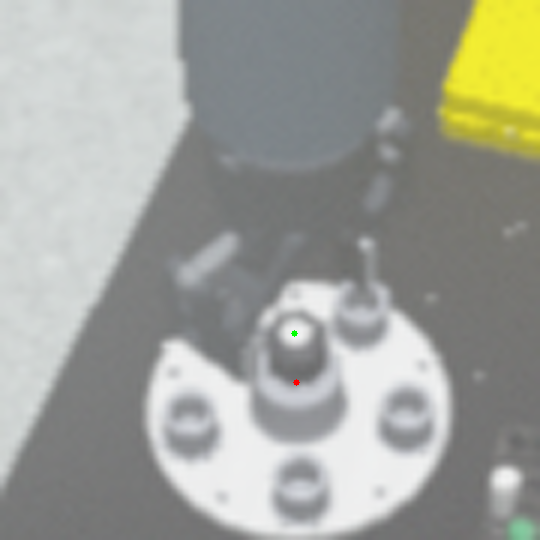

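```bash

python3 -m handwheel '[{"dx":0,"dy":0,"dz":0.008,"twist":0},{"dx":0,"dy":0,"dz":0.008,"twist":0},{"dx":0,"dy":0,"dz":0,"twist":0},{"dx":0,"dy":0,"dz":0,"twist":0}]' 0.07
python3 - <<'E'
from look import *
look("side",195,135,90,6,"low4",[[.4468,.132,.076]])
E
```

```text
time: 4.97
position: [0.4467, 0.1319, 0.0172]
eef_rot: [3.069, -0.667, -0.002]
contact_force: [0.1, 0.2, -0.2]
width: 0.0699
[0.4471 0.1321 0.0176] 0.07057383921099274 5.0167
```

View pics/low4.png

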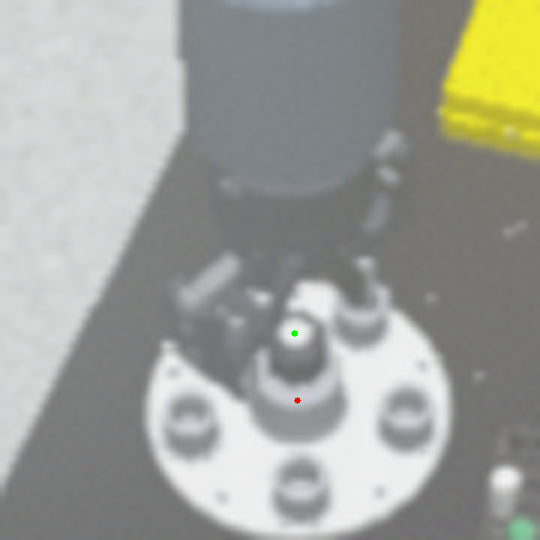

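```bash

python3 -m handwheel '[{"dx":0,"dy":0,"dz":0,"twist":0},{"dx":0,"dy":0,"dz":0,"twist":0},{"dx":0,"dy":0,"dz":0,"twist":0}]' 0.04
python3 -m handwheel '[{"dx":0,"dy":0,"dz":0,"twist":0},{"dx":0,"dy":0,"dz":0,"twist":0},{"dx":0,"dy":0,"dz":0,"twist":0},{"dx":0,"dy":0,"dz":0,"twist":0}]' 0.02
python3 - <<'E'
from look import *
look("side",195,135,90,6,"low5",[[.4468,.132,.076]])
E
```

```text
time: 5.27
position: [0.4474, 0.1324, 0.0181]
eef_rot: [-3.07, 0.667, -0.001]
contact_force: [-0.3, -0.4, -0.1]
width: 0.0399
time: 5.6
position: [0.4472, 0.132, 0.0184]
eef_rot: [3.07, -0.666, 0.0]
contact_force: [-2.7, -1.3, 5.4]
width: 0.0278
[0.4472 0.132  0.0184] 0.027923927899716317 5.65
```

View pics/low5.png

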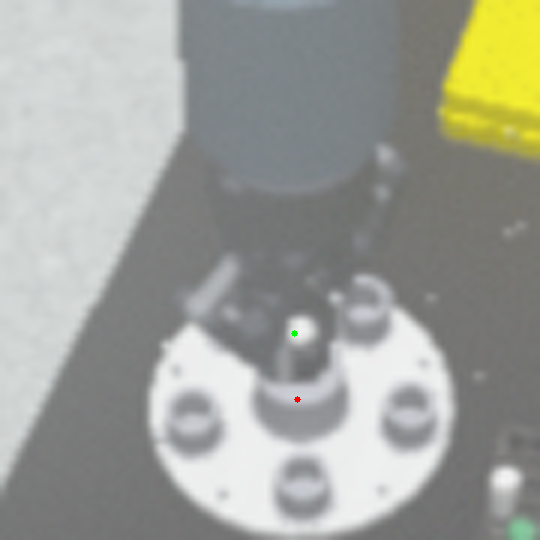

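```bash

python3 -m handwheel '[{"dx":0,"dy":0,"dz":-0.003,"twist":0},{"dx":0,"dy":0,"dz":-0.003,"twist":0},{"dx":0,"dy":0,"dz":-0.004,"twist":0},{"dx":0,"dy":0,"dz":0,"twist":0},{"dx":0,"dy":0,"dz":0,"twist":0}]' 0.02
python3 - <<'E'
from look import *
look("side",195,135,90,6,"lift1",[[.4490,.136,.086]])
from go import *
delta([.45,.13,.15])
E
```

```text
time: 6.07
position: [0.4473, 0.1324, 0.0279]
eef_rot: [-3.07, 0.667, 0.0]
contact_force: [1.4, -0.4, -4.1]
width: 0.028
[0.4471 0.1323 0.0277] 0.027651955491779574 6.1167
t 6.12 pos [0.4471 0.1323 0.0277] toolx yaw -24.5 tilt 0.02 F [-1.  -0.1 -4.6] w 0.0277 q6 0.52
to go (tool mm) [   3.6    0.9 -122.3] norm 122.3
```

View pics/lift1.png

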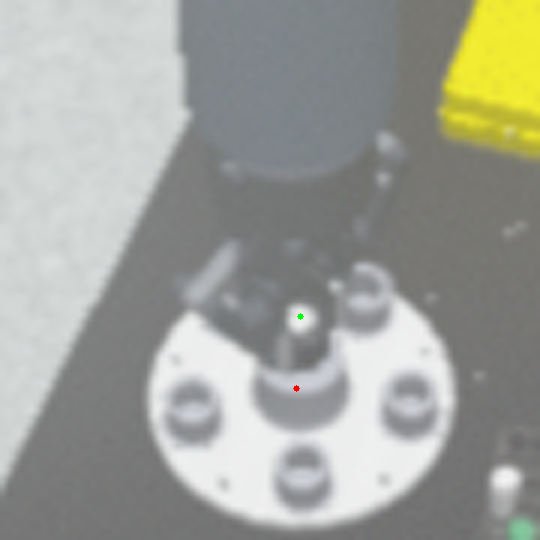

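```bash

python3 -m handwheel '[{"dx":0,"dy":0,"dz":-0.01,"twist":0},{"dx":0,"dy":0,"dz":-0.02,"twist":0},{"dx":0,"dy":0,"dz":-0.03,"twist":0},{"dx":0,"dy":0,"dz":-0.03,"twist":0},{"dx":0,"dy":0,"dz":-0.025,"twist":0}]' 0.02 | tail -2
python3 -m handwheel '[{"dx":0,"dy":0,"dz":-0.015,"twist":0},{"dx":0.006,"dy":0.007,"dz":0,"twist":0},{"dx":0.012,"dy":0.014,"dz":0,"twist":0},{"dx":0.018,"dy":0.021,"dz":0,"twist":0},{"dx":0.02,"dy":0.0233,"dz":0,"twist":0}]' 0.02|tail -2
python3 -m handwheel '[{"dx":0.02,"dy":0.0233,"dz":0,"twist":0},{"dx":0.02,"dy":0.0233,"dz":0,"twist":0},{"dx":0.02,"dy":0.0233,"dz":0,"twist":0},{"dx":0.02,"dy":0.0233,"dz":0,"twist":0},{"dx":0.02,"dy":0.0233,"dz":0,"twist":0}]' 0.02|tail -2
python3 go.py .5383 -.1823 .158
```

```text
contact_force: [0.9, 0.6, -4.4]
width: 0.0284
contact_force: [1.7, 0.7, -4.0]
width: 0.0279
contact_force: [0.8, 0.3, -5.2]
width: 0.0276
t 7.37 pos [ 0.5129 -0.0997  0.1561] toolx yaw -24.5 tilt 0.16 F [ 0.8  0.3 -5.2] w 0.0276 q6 1.04
to go (tool mm) [57.4 64.6 -2. ] norm 86.4
```

```bash

python3 -m handwheel '[{"dx":0.02,"dy":0.0233,"dz":0,"twist":0},{"dx":0.018,"dy":0.021,"dz":0,"twist":0},{"dx":0.012,"dy":0.014,"dz":0,"twist":0},{"dx":0.006,"dy":0.006,"dz":0,"twist":0},{"dx":0,"dy":0,"dz":0,"twist":0}]' 0.02 | tail -2
python3 -m handwheel '[{"dx":0.00,"dy":0,"dz":0,"twist":0},{"dx":0,"dy":0,"dz":0,"twist":0},{"dx":0,"dy":0,"dz":0,"twist":0}]' 0.02|tail -2
python3 go.py .5383 -.1823 .158
python3 - <<'E'
from look import *
look("side",170,190,110,5,"over1",[[.5402,-.1783,.108]],h=140,tcp=False)
look("top",290,120,110,5,"over1t",[[.5402,-.1783,.108]],tcp=False)
E
```

```text
contact_force: [-0.1, 1.7, -4.2]
width: 0.028
contact_force: [-0.6, -0.6, -4.3]
width: 0.0277
t 8.03 pos [ 0.5378 -0.1787  0.1577] toolx yaw -24.4 tilt 0.03 F [-0.6 -0.6 -4.3] w 0.0277 q6 1.19
to go (tool mm) [ 2.   3.1 -0.3] norm 3.7
[ 0.5379 -0.1787  0.1579] 0.02791798310500803 8.0833
[ 0.538  -0.1788  0.158 ] 0.027548433539491247 8.1333
```

View pics/over1.png

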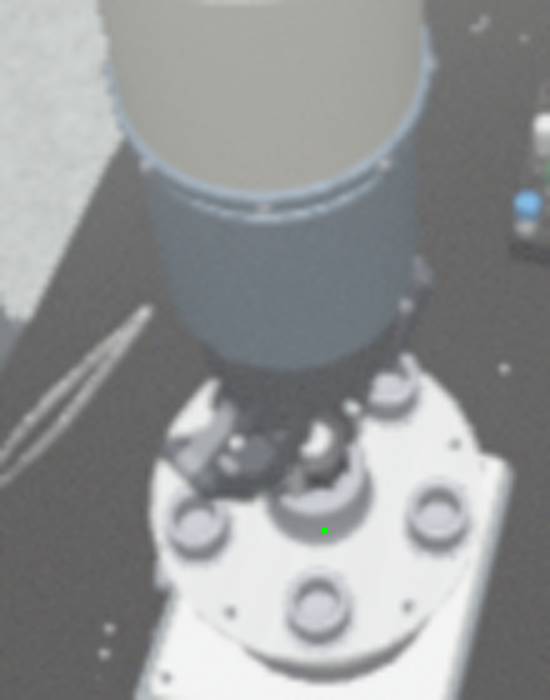

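View pics/over1t.png

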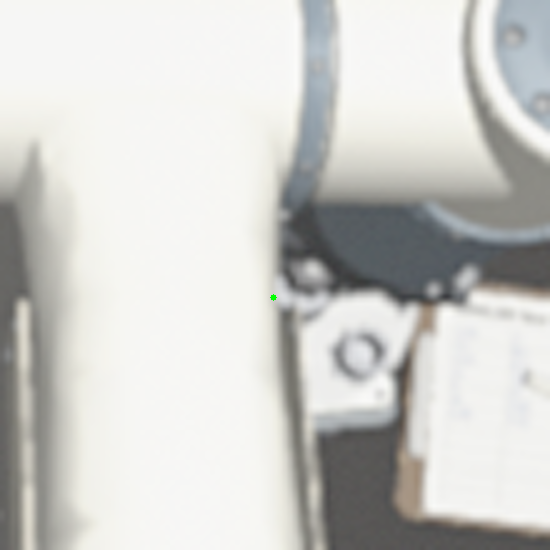

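```bash
python3 - <<'E'
from h import *
S=cal("side");zu=.1397
f=lambda x,y:(170+x/5-.5,190+y/5-.5)
print("knob",plane(S,*f(319,438),zu+.076))
P=np.array([plane(S,*f(*q),zu+.038)[:2] for q in((200,521),(318,602),(438,515),(391,386))])
A=np.c_[2*P,np.ones(4)];k=np.linalg.lstsq(A,(P**2).sum(1),rcond=None)[0];print("ring",k[:2],np.sqrt(k[2]+k[0]**2+k[1]**2))
for p in P: print(np.degrees(np.arctan2(*(p-k[:2])[::-1])))
E
```

```text
knob [ 0.54151226 -0.17637931  0.2157    ]
ring [ 0.54149386 -0.18044176] 0.05458300867946219
-140.33821322379742
-69.21135139309511
2.6332436482826496
74.4313736273801
```

```bash
python3 - <<'E'
from h import *
S=cal("side");T=cal("top")
f=lambda x,y:(170+x/5-.5,190+y/5-.5)
u=(290+360/5-.5,120+352/5-.5)
for z in(.1677,.1727,.1777): print(z,plane(T,*u,z),plane(S,*f(318,602),z))
q=(.0558*np.cos(np.radians(-69)),.0558*np.sin(np.radians(-69)));print(q)
E
```

```text
0.1677 [ 0.497036   -0.21050908  0.1677    ] [ 0.55920476 -0.22833141  0.1677    ]
0.1727 [ 0.49629059 -0.20908649  0.1727    ] [ 0.55999107 -0.22978385  0.1727    ]
0.1777 [ 0.49554518 -0.2076639   0.1777    ] [ 0.56077737 -0.23123628  0.1777    ]
(np.float64(0.019996931584627762), np.float64(-0.05209378779854386))
```

```bash

python3 -m handwheel '[{"dx":0.0018,"dy":0.0027,"dz":0,"twist":0},{"dx":0,"dy":0,"dz":0.004,"twist":0},{"dx":0,"dy":0,"dz":0.004,"twist":0},{"dx":0,"dy":0,"dz":0.004,"twist":0},{"dx":0,"dy":0,"dz":0,"twist":0}]' 0.02
python3 -m handwheel '[{"dx":0,"dy":0,"dz":0.004,"twist":0},{"dx":0,"dy":0,"dz":0.004,"twist":0},{"dx":0,"dy":0,"dz":0,"twist":0},{"dx":0,"dy":0,"dz":0,"twist":0}]' 0.02
python3 - <<'E'
from look import *
look("side",170,190,110,5,"over2",[[.5402,-.1783,.108]],h=140,tcp=False)
look("top",290,120,110,5,"over2t",[[.5402,-.1783,.108]],tcp=False)
E
```

```text
time: 8.55
position: [0.5377, -0.1825, 0.1444]
eef_rot: [-3.07, 0.667, 0.004]
contact_force: [0.0, 0.5, -4.0]
width: 0.0279
time: 8.88
position: [0.5383, -0.1828, 0.1375]
eef_rot: [3.07, -0.667, -0.001]
contact_force: [-0.0, -0.1, -4.0]
width: 0.0277
[ 0.5386 -0.1829  0.1379] 0.028231255338094504 8.9333
[ 0.5387 -0.1829  0.138 ] 0.027588612595980652 8.9833
```

View pics/over2.png

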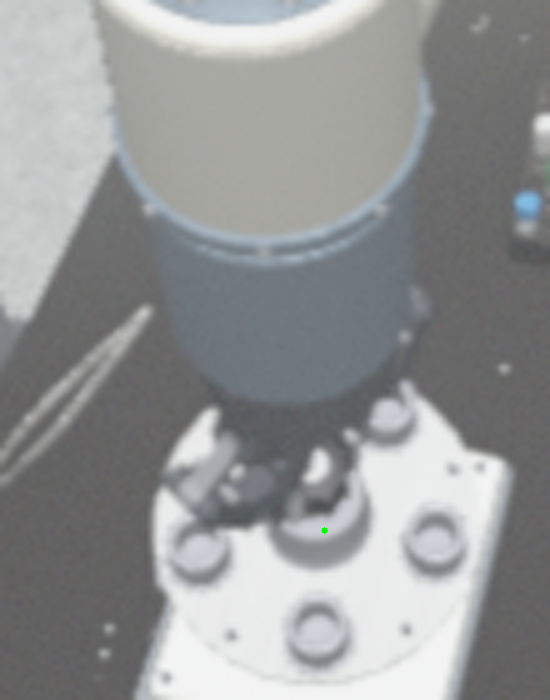

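View pics/over2t.png

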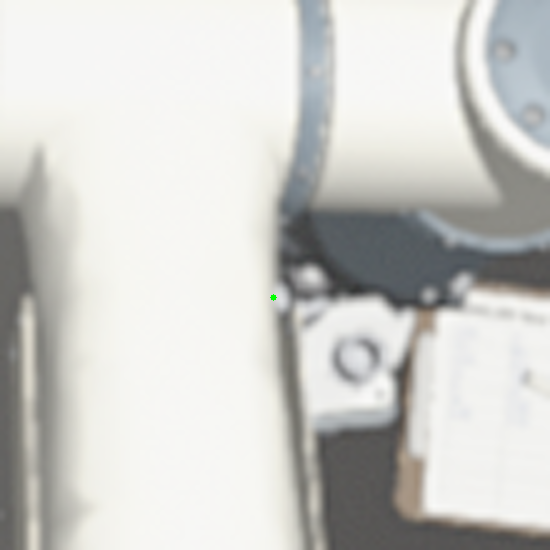

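```bash
python3 - <<'E'
from h import *
S=cal("side");T=cal("top")
f=lambda x,y:(170+x/5-.5,190+y/5-.5)
u=(290+357/5-.5,120+357/5-.5); v=f(200,548)
o1,r1=ray(T,*u);o2,r2=ray(S,*v)
A=np.c_[r1,-r2];k=np.linalg.lstsq(A,o2-o1,rcond=None)[0];print(o1+k[0]*r1,o2+k[1]*r2)
for z in (.1577,.151,.146):
  P=np.array([plane(S,*f(*q),z)[:2] for q in((200,548),(318,626),(436,540),(390,414))])
  A=np.c_[2*P,np.ones(4)];k=np.linalg.lstsq(A,(P**2).sum(1),rcond=None)[0];print("ring",z,k[:2],np.sqrt(k[2]+k[0]**2+k[1]**2),plane(S,*f(319,466),z+.038)[:2])
E
```

```text
[ 0.49779263 -0.21548858  0.14344307] [ 0.49646157 -0.21634005  0.14348873]
ring 0.1577 [ 0.54166152 -0.18493856] 0.05467081695765098 [ 0.54241141 -0.18092083]
ring 0.151 [ 0.54048526 -0.18268147] 0.055090513922277554 [ 0.54118763 -0.17852876]
ring 0.146 [ 0.53960746 -0.18099708] 0.055403720612291985 [ 0.54027436 -0.17674362]
```

```bash

for i in 1 2; do python3 -m handwheel '[{"dx":0,"dy":0,"dz":0.004,"twist":0},{"dx":0,"dy":0,"dz":0.003,"twist":0},{"dx":0,"dy":0,"dz":0,"twist":0},{"dx":0,"dy":0,"dz":0,"twist":0}]' 0.02; done
```

```text
time: 9.32
position: [0.5383, -0.1828, 0.1305]
eef_rot: [3.07, -0.667, -0.001]
contact_force: [-1.1, 0.1, -5.0]
width: 0.028
time: 9.65
position: [0.5383, -0.1828, 0.1236]
eef_rot: [3.07, -0.667, -0.001]
contact_force: [-0.4, 0.6, -4.9]
width: 0.0278
```

```bash

python3 -m handwheel '[{"dx":0,"dy":0,"dz":0.004,"twist":0},{"dx":0,"dy":0,"dz":0.003,"twist":0},{"dx":0,"dy":0,"dz":0,"twist":0},{"dx":0,"dy":0,"dz":0,"twist":0}]' 0.02
python3 -m handwheel '[{"dx":0,"dy":0,"dz":0.003,"twist":0},{"dx":0,"dy":0,"dz":0.003,"twist":0},{"dx":0,"dy":0,"dz":0,"twist":0},{"dx":0,"dy":0,"dz":0,"twist":0}]' 0.02
python3 - <<'E'
from look import *
look("side",170,190,110,5,"over3",[[.5402,-.1783,.108]],h=140,tcp=False)
E
```

```text
time: 9.98
position: [0.5385, -0.1821, 0.1163]
eef_rot: [-3.069, 0.667, 0.001]
contact_force: [1.1, 2.9, -5.5]
width: 0.0275
time: 10.32
position: [0.5386, -0.1822, 0.1103]
eef_rot: [-3.069, 0.667, 0.001]
contact_force: [1.2, 4.5, -5.5]
width: 0.0278
[ 0.5385 -0.1822  0.1103] 0.02796808552762048 10.3667
```

View pics/over3.png

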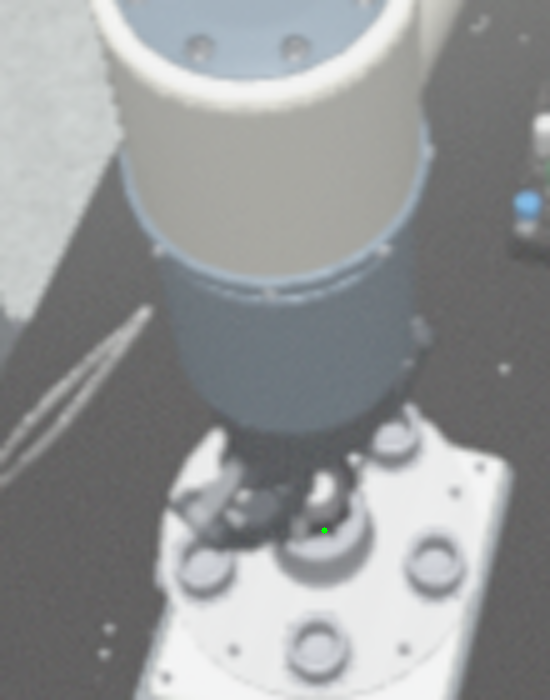

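```bash

python3 -m handwheel '[{"dx":-0.0002,"dy":-0.0012,"dz":0,"twist":0},{"dx":0,"dy":0,"dz":0.003,"twist":0},{"dx":0,"dy":0,"dz":0,"twist":0},{"dx":0,"dy":0,"dz":0,"twist":0}]' 0.02
python3 -m handwheel '[{"dx":0,"dy":0,"dz":0.003,"twist":0},{"dx":0,"dy":0,"dz":0,"twist":0},{"dx":0,"dy":0,"dz":0,"twist":0}]' 0.02
```

```text
time: 10.7
position: [0.5386, -0.1819, 0.1077]
eef_rot: [3.07, -0.667, -0.001]
contact_force: [0.3, 1.6, -5.7]
width: 0.0279
time: 10.95
position: [0.5386, -0.1818, 0.1046]
eef_rot: [3.07, -0.667, -0.001]
contact_force: [0.0, 2.2, -4.4]
width: 0.028
```

```bash

python3 -m handwheel '[{"dx":0,"dy":-0.0004,"dz":0.003,"twist":0},{"dx":0,"dy":0,"dz":0,"twist":0},{"dx":0,"dy":0,"dz":0,"twist":0}]' 0.02
python3 -m handwheel '[{"dx":0,"dy":0,"dz":0.002,"twist":0},{"dx":0,"dy":0,"dz":0,"twist":0},{"dx":0,"dy":0,"dz":0,"twist":0}]' 0.02
python3 -m handwheel '[{"dx":0,"dy":0,"dz":0.002,"twist":0},{"dx":0,"dy":0,"dz":0,"twist":0},{"dx":0,"dy":0,"dz":0,"twist":0}]' 0.02
```

```text
time: 11.2
position: [0.5388, -0.1816, 0.1017]
eef_rot: [3.069, -0.667, -0.001]
contact_force: [-0.0, 0.3, -4.0]
width: 0.028
time: 11.45
position: [0.5389, -0.1814, 0.0998]
eef_rot: [3.07, -0.667, -0.0]
contact_force: [0.5, -0.4, -5.0]
width: 0.028
time: 11.7
position: [0.5389, -0.1813, 0.0977]
eef_rot: [3.07, -0.667, -0.001]
contact_force: [0.6, 0.0, -4.1]
width: 0.0279
```

```bash

for i in 1 2 3; do python3 -m handwheel '[{"dx":0,"dy":0,"dz":0.002,"twist":0},{"dx":0,"dy":0,"dz":0,"twist":0},{"dx":0,"dy":0,"dz":0,"twist":0}]' 0.02; done
```

```text
time: 11.95
position: [0.5389, -0.1813, 0.0957]
eef_rot: [3.07, -0.667, -0.001]
contact_force: [-0.7, -0.1, -4.5]
width: 0.028
time: 12.2
position: [0.5389, -0.1813, 0.0937]
eef_rot: [3.07, -0.667, -0.001]
contact_force: [0.0, 0.4, -4.4]
width: 0.0279
time: 12.45
position: [0.5389, -0.1813, 0.0917]
eef_rot: [3.07, -0.667, -0.001]
contact_force: [0.5, -0.7, -5.1]
width: 0.028
```

```bash

for i in 1 2 3; do python3 -m handwheel '[{"dx":0,"dy":0,"dz":0.0015,"twist":0},{"dx":0,"dy":0,"dz":0,"twist":0},{"dx":0,"dy":0,"dz":0,"twist":0}]' 0.02|grep -v -e eef -e wid; done
python3 - <<'E'
from look import *
look("side",170,190,110,5,"over4",[[.5402,-.1783,.108]],h=140,tcp=False)
E
```

```text
time: 12.7
position: [0.5393, -0.1813, 0.0906]
contact_force: [0.9, -0.6, -3.8]
time: 12.95
position: [0.5395, -0.1814, 0.0904]
contact_force: [-3.7, 2.8, 5.0]
time: 13.2
position: [0.5397, -0.1815, 0.0903]
contact_force: [-6.1, 3.9, 13.0]
[ 0.5397 -0.1815  0.0903] 0.027599753417268672 13.25
```

View pics/over4.png

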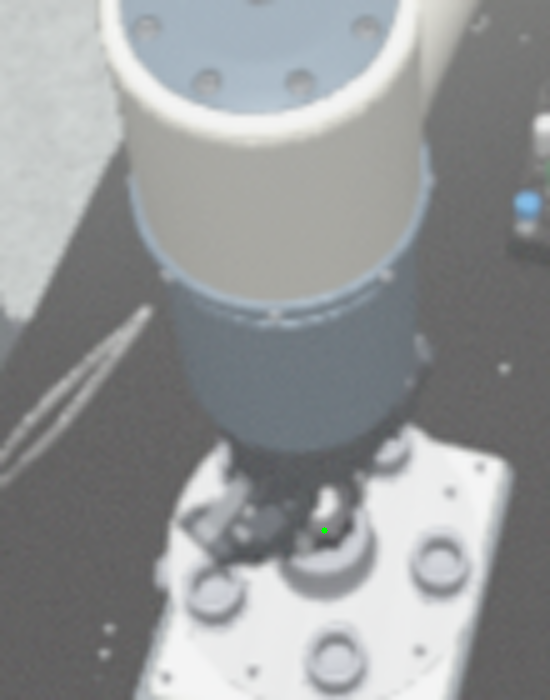

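```bash

python3 -m handwheel '[{"dx":0,"dy":0,"dz":-0.0025,"twist":0},{"dx":0,"dy":0,"dz":0,"twist":0},{"dx":0,"dy":0,"dz":0,"twist":0}]' 0.02
python3 -m handwheel '[{"dx":0,"dy":0,"dz":0,"twist":0},{"dx":0,"dy":0,"dz":0,"twist":0},{"dx":0,"dy":0,"dz":0,"twist":0},{"dx":0,"dy":0,"dz":0,"twist":0},{"dx":0,"dy":0,"dz":0,"twist":0}]' 0.07
python3 -m handwheel '[{"dx":0,"dy":0,"dz":-0.02,"twist":0},{"dx":0,"dy":0,"dz":-0.03,"twist":0},{"dx":0,"dy":0,"dz":-0.03,"twist":0},{"dx":0,"dy":0,"dz":-0.02,"twist":0},{"dx":0,"dy":0,"dz":0,"twist":0}]' 0.07
python3 - <<'E'
from look import *
look("side",170,220,110,5,"placed1",[],h=110,gam=.9)
E
```

```text
time: 13.5
position: [0.5394, -0.1813, 0.0904]
eef_rot: [-3.07, 0.667, -0.002]
contact_force: [-1.0, 2.5, 2.4]
width: 0.0277
time: 13.92
position: [0.5391, -0.1814, 0.0898]
eef_rot: [3.07, -0.667, -0.0]
contact_force: [-0.4, -0.5, 0.5]
width: 0.0701
time: 14.33
position: [0.5416, -0.1823, 0.1953]
eef_rot: [3.069, -0.666, 0.015]
contact_force: [0.2, 0.5, 0.5]
width: 0.0698
[ 0.5406 -0.1817  0.1926] 0.0699541975109207 14.3833
```

View pics/placed1.png

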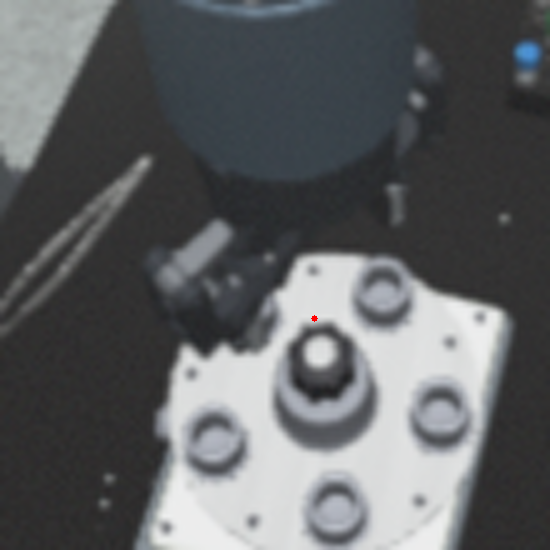

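```bash
python3 - <<'E'
from h import *
S=cal("side")
f=lambda x,y:(170+x/5-.5,220+y/5-.5)
for zu in(.065,.072):
  P=np.array([plane(S,*f(*q),zu+.038)[:2] for q in((383,289),(441,407),(336,501),(215,436))])
  A=np.c_[2*P,np.ones(4)];k=np.linalg.lstsq(A,(P**2).sum(1),rcond=None)[0];print(zu,"ring",k[:2],np.sqrt(k[2]+k[0]**2+k[1]**2),"knob",plane(S,*f(320,352),zu+.076)[:2])
  c=np.array([.5402,-.1783])
  print([round(np.degrees(np.arctan2(*(p-c)[::-1])),1) for p in P],[round(float(np.hypot(*(p-c))),4) for p in P])
E
```

```text
0.065 ring [ 0.5402712  -0.17881497] 0.055475558205701665 knob [ 0.53912019 -0.17732512]
[np.float64(79.9), np.float64(8.2), np.float64(-63.4), np.float64(-134.1)] [0.0546, 0.0561, 0.0553, 0.0562]
0.072 ring [ 0.54143813 -0.18108025] 0.05505685642225498 knob [ 0.54034604 -0.17969891]
[np.float64(78.2), np.float64(5.8), np.float64(-63.4), np.float64(-131.6)] [0.0522, 0.0565, 0.0575, 0.0566]
```

```bash

python3 -m handwheel '[{"dx":0,"dy":0,"dz":0,"twist":3.2},{"dx":0,"dy":0,"dz":0,"twist":0}]' 0.052 >/dev/null
python3 go.py .4891 -.1552 .062
```

```text
t 14.55 pos [ 0.5386 -0.1811  0.1888] toolx yaw -27.8 tilt 0.1 F [ 0.2 -0.6 -0.5] w 0.0521 q6 1.13
to go (tool mm) [-55.6   0.2 126.9] norm 138.6
```

```bash

python3 -m handwheel '[{"dx":-0.02,"dy":0,"dz":0,"twist":0},{"dx":-0.02,"dy":0,"dz":0,"twist":0},{"dx":-0.0156,"dy":0,"dz":0.02,"twist":0},{"dx":0,"dy":0,"dz":0.035,"twist":0},{"dx":0,"dy":0,"dz":0.03,"twist":0}]' 0.052 >/dev/null
python3 -m handwheel '[{"dx":0,"dy":0,"dz":0,"twist":0},{"dx":0,"dy":0,"dz":0,"twist":0},{"dx":0,"dy":0,"dz":0,"twist":0}]' 0.052
python3 go.py .4891 -.1552 .062
python3 - <<'E'
from look import *
look("side",170,220,110,5,"sock1",[[.4906,-.1523,.110]],h=110,gam=.7)
E
```

```text
time: 15.22
position: [0.4909, -0.1559, 0.1064]
eef_rot: [3.05, -0.751, 0.003]
contact_force: [1.2, 0.7, 1.3]
width: 0.0523
t 15.22 pos [ 0.4909 -0.1559  0.1064] toolx yaw -27.7 tilt 0.11 F [1.2 0.7 1.3] w 0.0523 q6 1.09
to go (tool mm) [-2.   0.1 44.4] norm 44.4
[ 0.4914 -0.1559  0.1068] 0.05222541102677865 15.2667
```

View pics/sock1.png

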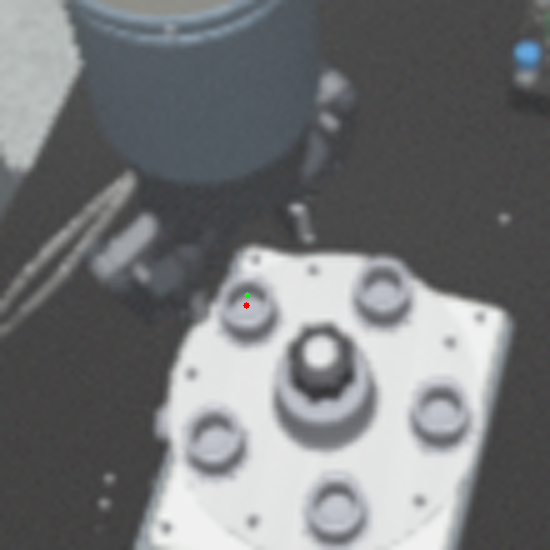

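```bash

python3 -m handwheel '[{"dx":-0.002,"dy":0,"dz":0.01,"twist":0},{"dx":0,"dy":0,"dz":0.01,"twist":0},{"dx":0,"dy":0,"dz":0.01,"twist":0},{"dx":0,"dy":0,"dz":0,"twist":0},{"dx":0,"dy":0,"dz":0,"twist":0}]' 0.052
python3 -m handwheel '[{"dx":0,"dy":0,"dz":0.005,"twist":0},{"dx":0,"dy":0,"dz":0.004,"twist":0},{"dx":0,"dy":0,"dz":0,"twist":0},{"dx":0,"dy":0,"dz":0,"twist":0}]' 0.052
python3 go.py .4891 -.1552 .062
python3 - <<'E'
from look import *
look("side",170,220,110,5,"sock2",[[.4906,-.1523,.110]],h=110,gam=.7)
E
```

```text
time: 15.68
position: [0.4879, -0.1546, 0.0746]
eef_rot: [3.05, -0.752, -0.001]
contact_force: [-0.2, -0.3, 0.0]
width: 0.0525
time: 16.02
position: [0.4879, -0.1545, 0.0657]
eef_rot: [3.05, -0.752, -0.001]
contact_force: [0.1, 0.0, 0.8]
width: 0.052
t 16.02 pos [ 0.4879 -0.1545  0.0657] toolx yaw -27.7 tilt 0.02 F [0.1 0.  0.8] w 0.052 q6 1.09
to go (tool mm) [1.4 0.1 3.7] norm 4.0
[ 0.4881 -0.1545  0.066 ] 0.05168985200951659 16.0667
```

View pics/sock2.png

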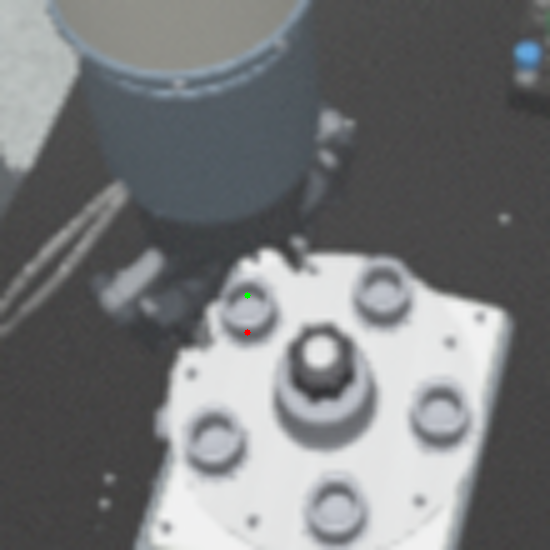

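```bash

python3 -m handwheel '[{"dx":0.001,"dy":0,"dz":0.003,"twist":0},{"dx":0,"dy":0,"dz":0.003,"twist":0},{"dx":0,"dy":0,"dz":0,"twist":0},{"dx":0,"dy":0,"dz":0,"twist":0}]' 0.052|grep -v eef
python3 -m handwheel '[{"dx":0,"dy":0,"dz":0,"twist":0},{"dx":0,"dy":0,"dz":0,"twist":0},{"dx":0,"dy":0,"dz":0,"twist":0},{"dx":0,"dy":0,"dz":0,"twist":0}]' 0.036|grep -v eef
python3 - <<'E'
from look import *
look("side",170,220,110,5,"sock3",[],h=110,gam=.7,tcp=False)
E
```

```text
time: 16.4
position: [0.4888, -0.1549, 0.0596]
contact_force: [-0.4, -0.3, -0.6]
width: 0.052
time: 16.73
position: [0.489, -0.155, 0.06]
contact_force: [-0.2, -0.4, 0.3]
width: 0.0362
[ 0.489 -0.155  0.06 ] 0.03586671913303662 16.7833
```

View pics/sock3.png

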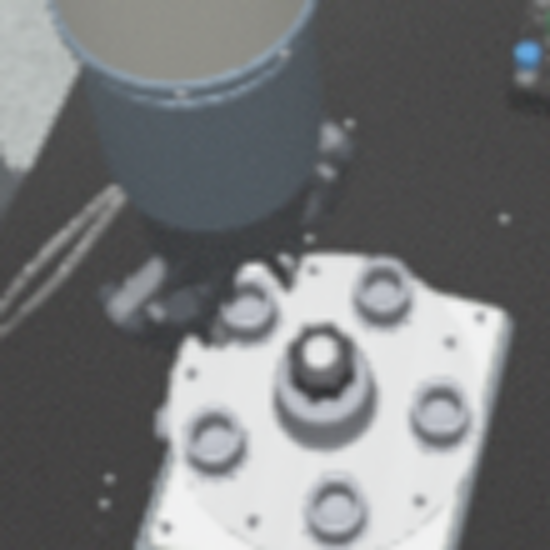

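```bash

python3 -m handwheel '[{"dx":0.0002,"dy":0.00195,"dz":0,"twist":-2},{"dx":0.0001,"dy":0.00195,"dz":0,"twist":-2},{"dx":0.0002,"dy":0.00195,"dz":0,"twist":-2},{"dx":0.0001,"dy":0.00195,"dz":0,"twist":-2},{"dx":0.0002,"dy":0.00195,"dz":0,"twist":-2}]' 0.036|grep -v eef
python3 -m handwheel '[{"dx":0.0001,"dy":0.00195,"dz":0,"twist":-2},{"dx":0.0001,"dy":0.00195,"dz":0,"twist":-2},{"dx":0.0002,"dy":0.00195,"dz":0,"twist":-2},{"dx":0,"dy":0,"dz":0,"twist":0}]' 0.036|grep -v eef
```

```text
time: 17.2
position: [0.4859, -0.1638, 0.0599]
contact_force: [0.4, 2.0, -0.5]
width: 0.0362
time: 17.53
position: [0.4845, -0.1698, 0.0599]
contact_force: [-1.0, 2.0, -0.0]
width: 0.0363
```

```bash

for i in 1 2; do python3 -m handwheel '[{"dx":0.0001,"dy":0.00195,"dz":0,"twist":-2},{"dx":0.0001,"dy":0.00195,"dz":0,"twist":-2},{"dx":0.0002,"dy":0.00195,"dz":0,"twist":-2},{"dx":0,"dy":0,"dz":0,"twist":0}]' 0.036|grep -v eef; done
python3 - <<'E'
from look import *
look("side",170,220,110,5,"turn1",[],h=110,gam=.7,tcp=False)
E
```

```text
time: 17.87
position: [0.4837, -0.1756, 0.0598]
contact_force: [-0.4, 1.9, 1.1]
width: 0.0361
time: 18.2
position: [0.4836, -0.1815, 0.0598]
contact_force: [-1.0, 0.7, 1.5]
width: 0.0359
[ 0.4837 -0.1815  0.0597] 0.036029026548710326 18.25
```

View pics/turn1.png

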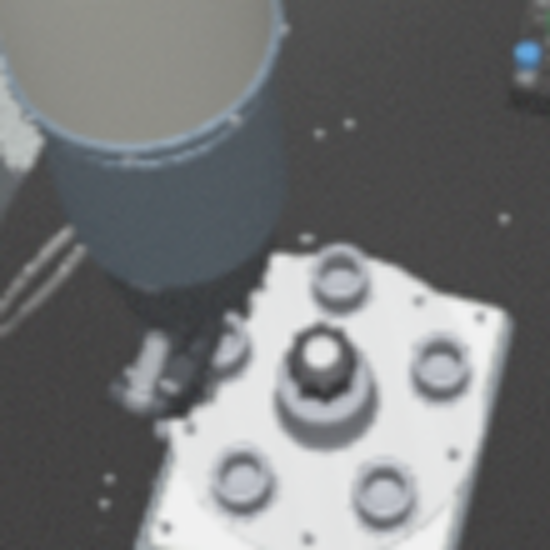

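```bash

for i in 1 2 3 4; do python3 -m handwheel '[{"dx":0.0001,"dy":0.00195,"dz":0,"twist":-2},{"dx":0.0001,"dy":0.00195,"dz":0,"twist":-2},{"dx":0.0001,"dy":0,"dz":0,"twist":0}]' 0.036|grep -v eef; done
```

```text
time: 18.5
position: [0.4841, -0.1855, 0.0597]
contact_force: [-0.8, 1.5, 1.2]
width: 0.0362
time: 18.75
position: [0.4847, -0.1894, 0.0597]
contact_force: [-1.0, 1.0, 0.9]
width: 0.0361
time: 19.0
position: [0.4859, -0.1933, 0.0598]
contact_force: [-0.4, 0.7, 0.6]
width: 0.0359
time: 19.25
position: [0.4876, -0.1972, 0.06]
contact_force: [0.1, 1.0, -0.2]
width: 0.0361
```

```bash

for i in 1 2 3; do python3 -m handwheel '[{"dx":0.0001,"dy":0.00195,"dz":0,"twist":-2},{"dx":0.0001,"dy":0.00195,"dz":0,"twist":-2},{"dx":0.0001,"dy":0,"dz":0,"twist":0}]' 0.036|grep -v eef; done
python3 - <<'E'
from look import *
look("side",170,220,110,5,"turn2",[],h=110,gam=.7,tcp=False)
E
```

```text
time: 19.5
position: [0.4889, -0.2007, 0.06]
contact_force: [0.0, -0.2, 1.0]
width: 0.036
time: 19.75
position: [0.4901, -0.202, 0.0598]
contact_force: [-1.2, 8.2, 3.4]
width: 0.036
time: 20.0
position: [0.4909, -0.2023, 0.0595]
contact_force: [-6.2, 20.4, 9.2]
width: 0.036
[ 0.4909 -0.2023  0.0595] 0.03597363327243145 20.05
```

View pics/turn2.png

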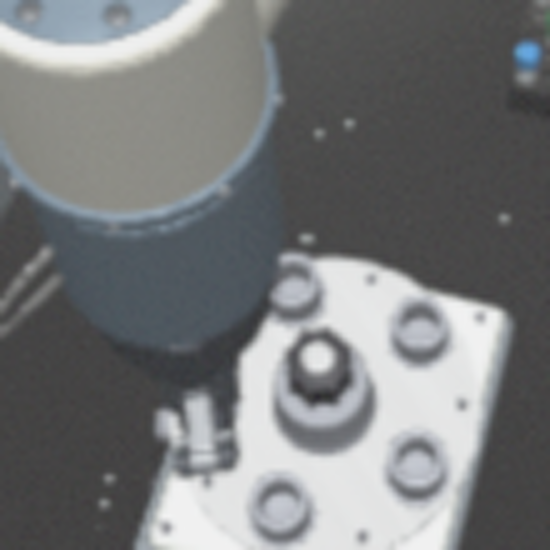

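```bash

python3 -m handwheel '[{"dx":-0.0001,"dy":-0.002,"dz":0,"twist":2},{"dx":-0.0001,"dy":-0.002,"dz":0,"twist":2},{"dx":-0.0001,"dy":-0.002,"dz":0,"twist":2},{"dx":0,"dy":0,"dz":0,"twist":0},{"dx":0,"dy":0,"dz":0,"twist":0}]' 0.036|grep -v eef
python3 -m handwheel '[{"dx":0,"dy":0,"dz":0,"twist":0},{"dx":0,"dy":0,"dz":0,"twist":0},{"dx":0,"dy":0,"dz":0,"twist":0}]' 0.046|grep -v eef
python3 -m handwheel '[{"dx":0,"dy":0,"dz":-0.01,"twist":0},{"dx":0,"dy":0,"dz":-0.02,"twist":0},{"dx":0,"dy":0,"dz":-0.03,"twist":0},{"dx":-0.02,"dy":0,"dz":-0.03,"twist":0},{"dx":-0.03,"dy":0,"dz":-0.03,"twist":0}]' 0.046|grep -v eef
python3 -m handwheel '[{"dx":-0.03,"dy":-0.02,"dz":-0.01,"twist":0},{"dx":-0.02,"dy":-0.03,"dz":0,"twist":0},{"dx":0,"dy":-0.03,"dz":0,"twist":0},{"dx":0,"dy":-0.03,"dz":0,"twist":0},{"dx":0,"dy":-0.02,"dz":0,"twist":0}]' 0.046|grep -v eef
python3 - <<'E'
from look import *
look("side",170,220,110,5,"end1",[],h=110,gam=.9,tcp=False)
look("top",290,130,100,5,"end1t",[],gam=.9,tcp=False)
E
```

```text
time: 20.47
position: [0.4895, -0.2018, 0.06]
contact_force: [-0.4, 3.3, 1.4]
width: 0.0359
time: 20.72
position: [0.4893, -0.2025, 0.0599]
contact_force: [0.3, 1.0, 0.9]
width: 0.0457
time: 21.13
position: [0.4441, -0.2209, 0.181]
contact_force: [-0.2, -0.5, 0.4]
width: 0.0464
time: 21.55
position: [0.3467, -0.1186, 0.1905]
contact_force: [-0.1, 0.0, -0.2]
width: 0.0459
[ 0.3461 -0.117   0.1906] 0.046093147479722076 21.6
[ 0.3472 -0.1182  0.1907] 0.04602571785200372 21.65
```

View pics/end1.png

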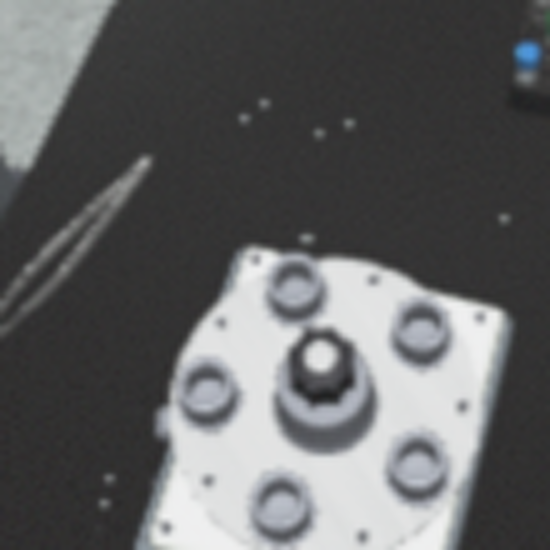

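View pics/end1t.png

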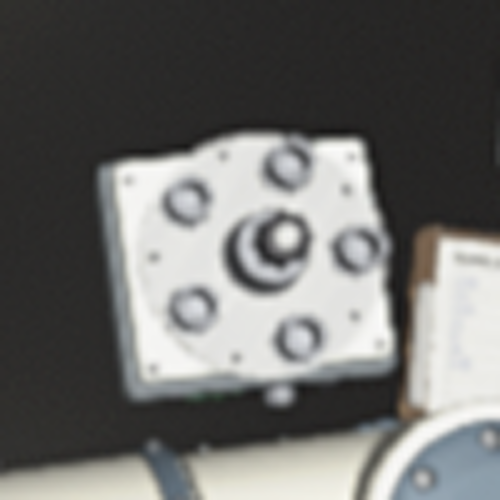

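```bash
python3 - <<'E'
from h import *
S=cal("side");T=cal("top")
f=lambda x,y:(170+x/5-.5,220+y/5-.5)
g=lambda x,y:(290+x/5-.5,130+y/5-.5)
def tri(u,v):
    o1,r1=ray(T,*u);o2,r2=ray(S,*v);A=np.c_[r1,-r2];k=np.linalg.lstsq(A,o2-o1,rcond=None)[0]
    a,b=o1+k[0]*r1,o2+k[1]*r2; return (a+b)/2,np.linalg.norm(a-b)
p,e=tri(g(286,236),f(321,356));print("knob",p.round(4),round(e,4),"underside z",p[2]-.076)
s=[(297,286),(422,330),(418,463),(281,505),(208,389)]
t=[(187,200),(288,166),(356,248),(298,337),(193,307)]
P=np.array([tri(g(*b),f(*a))[0] for a,b in zip(s,t)])
print(P.round(4),P.mean(0))
m=P.mean(0); n=np.linalg.svd(P-m)[2][2];print("tilt",np.degrees(np.arccos(abs(n[2]))),"underside",m[2]-.038)
print([round(np.degrees(np.arctan2(*(p-m)[1::-1]))%72,1) for p in P])
# control: initial pictures
ft=lambda x,y:(205+x*75/400-.41,180+y*75/400-.41)
fs=lambda x,y:(205+x*85/400-.4,165+y*85/400-.4)
Q=np.array([tri(ft(*b),fs(*a))[0] for a,b in zip([(133,94),(236,94),(272,178),(190,233),(102,180)],[(143,272),(101,170),(187,97),(281,154),(257,262)])]);print("control ring z (expect .038)",Q.mean(0))
ft2=lambda x,y:(300+(x-400)*80/400-.4,145+y*80/400-.4);fs2=lambda x,y:(190+(x-400)*90/400-.4,260+y*90/400-.4)
print("tip (.108)",tri(ft2(624,171),fs2(599,158))[0])
for zu in(.065,.072):
  R=np.array([plane(S,*f(*q),zu+.038)[:2] for q in s]);print(zu,R.mean(0),np.hypot(*(R-R.mean(0)).T).round(4))
  R=np.array([plane(T,*g(*q),zu+.038)[:2] for q in t]);print(zu,"T",R.mean(0),np.hypot(*(R-R.mean(0)).T).round(4))
E
```

```text
knob [ 0.5405 -0.1783  0.14  ] 0.001 underside z 0.06395834258676054
[[ 0.5401 -0.1363  0.1445]
 [ 0.5792 -0.1689  0.1792]
 [ 0.5669 -0.2141  0.1075]
 [ 0.5124 -0.2139 -0.0127]
 [ 0.495  -0.1606  0.0292]] [ 0.53873409 -0.17875466  0.08954172]
tilt 67.065712180855 underside 0.05154171846864183
[np.float64(16.1), np.float64(13.6), np.float64(20.5), np.float64(17.2), np.float64(13.4)]
control ring z (expect .038) [0.4472876  0.13234679 0.03690895]
tip (.108) [ 0.54024963 -0.17820546  0.11035435]
0.065 [ 0.54202192 -0.18214156] [0.0553 0.0551 0.055  0.0558 0.0554]
0.065 T [ 0.53872294 -0.1738416 ] [0.055  0.0544 0.0549 0.0547 0.0551]
0.072 [ 0.54317564 -0.18438174] [0.0549 0.0547 0.0546 0.0554 0.055 ]
0.072 T [ 0.53749481 -0.1721672 ] [0.0547 0.0541 0.0546 0.0544 0.0548]
```

```bash
python3 - <<'E'
from workcell import manip
from h import *
S=cal("side");T=cal("top")
# automatic: dark knob/hub; match each socket by nearest plane position; triangulate
f=lambda x,y:(170+x/5-.5,220+y/5-.5)
g=lambda x,y:(290+x/5-.5,130+y/5-.5)
def tri(u,v):
    o1,r1=ray(T,*u);o2,r2=ray(S,*v);A=np.c_[r1,-r2];k=np.linalg.lstsq(A,o2-o1,rcond=None)[0]
    a,b=o1+k[0]*r1,o2+k[1]*r2; return (a+b)/2,np.linalg.norm(a-b)
s=[(297,286),(422,330),(418,463),(281,505),(208,389)]
t=[(187,200),(288,166),(356,248),(298,337),(193,307)]
PS=np.array([plane(S,*f(*q),.1)[:2] for q in s]);PT=np.array([plane(T,*g(*q),.1)[:2] for q in t])
P=[]
for i,a in enumerate(PS):
    j=np.argmin(np.hypot(*(PT-a).T)); p,e=tri(g(*t[j]),f(*s[i])); P.append(p); print(i,j,p.round(4),round(e,4))
P=np.array(P);m=P.mean(0);A=np.c_[P[:,:2]-m[:2],np.ones(5)];k=np.linalg.lstsq(A,P[:,2],rcond=None)[0]
print(m,"tilt deg",np.degrees(np.arctan(np.hypot(*k[:2]))),"underside",m[2]-.038)
print([round(np.degrees(np.arctan2(*(p-m)[1::-1]))%72,1) for p in P],np.hypot(*(P-m)[:,:2].T).round(4))
for n in("side","top"): cv2.imwrite(f"pics/final_{n}.png",manip.get_image(n)["pixels"])
E
```

```text
0 4 [ 0.5077 -0.1322  0.0902] 0.001
1 0 [ 0.5733 -0.1324  0.0892] 0.0012
2 1 [ 0.5931 -0.1946  0.0896] 0.0003
3 2 [ 0.5407 -0.2335  0.0887] 0.0026
4 3 [ 0.4874 -0.1946  0.0901] 0.0023
[ 0.54045408 -0.17745681  0.08956106] tilt deg 0.5942880172123552 underside 0.051561055360041665
[np.float64(53.9), np.float64(53.9), np.float64(53.9), np.float64(54.3), np.float64(53.9)] [0.0559 0.0558 0.0554 0.056  0.0558]
```

View pics/final_side.png

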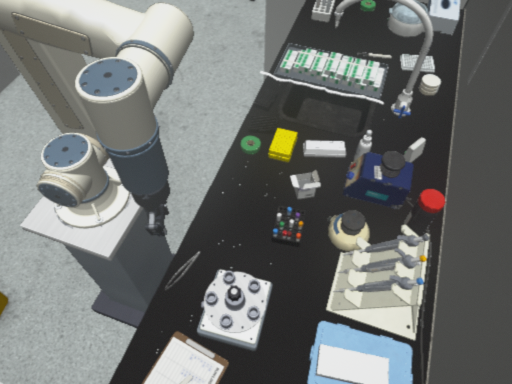

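View pics/final_top.png

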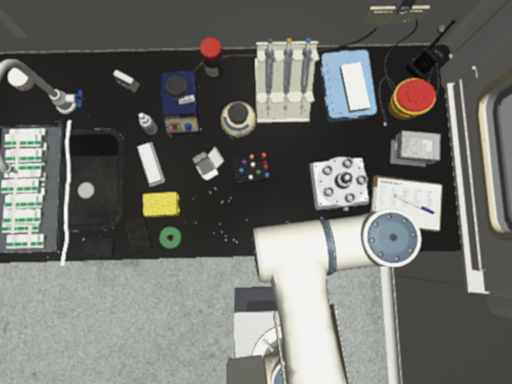

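```bash
python3 - <<'E'
from workcell import manip
s=manip.observe();print(s["time"],s["contact_force"])
print(manip.finish_job())
E
```

```text
21.75 [-0.46007491 -0.1728294   0.04255484]
the job is handed in; nothing more can be done
None
```

I fitted the carousel on the drive unit, and by my checks it lies home on the flange; I handed the job in at 21.75 s. I lifted it by its knob, lowered it over the spindle until it stood on the pins, and let go there. Then, with loose fingers either side of one socket, I turned it about 43° counter-clockwise. There it dropped and stopped hard, with 20 N of reaction. I backed off, opened the fingers and drew the arm clear.

**Last checks**
- **Height:** the knob, triangulated from both views, puts the underside at about 64 mm (home is 65 mm, standing on the pins 72 mm). The side view shows it about 6 mm lower than before the drop.
- **Tilt and centre:** it is level within about 0.6°, and its centre is within about 1 mm of the spindle.
- **Angle:** the pockets are about 3° from the pin direction I read in the first pictures, as expected after turning against the stop.
- **Bystanders and robot:** by eye, the bystanders look unmoved, and the robot touches nothing.

**What disagreed**
- **Fingertip height:** the pictures and an empty first grasp both showed the fingertips about 30 mm above the reported TCP. The grasp also sat 3 to 4 mm off to the side. I used the offset measured at the knob grasp, and touching the pins at the expected height (72 mm) confirmed it.
- **Socket heights:** triangulating the sockets gave a height about 13 mm too low, probably because I was picking their inner floor. I used those points only for tilt, centre and angle.
- **Knob width:** the gripper read 28 mm on the knob, against the 30 to 33 mm given. I did not find out why.

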